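Balance a vase on its tilting stand to the photo mat and on to the empty dock

ROBOT

A 7-joint arm with a two-finger parallel gripper is mounted at the origin on the work surface. World frame = base frame: x ahead of the robot, y to its left, z up, the work surface at z = 0. Lengths are in m, angles in rad, forces in N, time in s.
With the tool pointing down it reaches from about 0.4 to 0.875 m from the base axis. Payload 19.3 kg.
Tool frame: the origin (TCP) lies midway between the tips of the shut fingers; the grasp point (between the pads) lies 19 mm behind it; z points along the fingers, y is the line along which they close (so a half turn about z gives the same grasp; the last joint's range is limited). The gripper opens to 85 mm and grips with 20 to 120 N. Pads are 22 mm wide; open, the fingers measure 114 mm over their backs; the gripper's body (76 mm by 85 mm) begins 54 mm behind the grasp point. The pads swing forward as they close: fully open they stand 13 mm farther back than shut.
Start: joints at [1.165, 0.521, -0.036, 1.599, 0.021, 1.021, -0.113], TCP at [0.206, -0.59, 0.231] pointing down, gripper open.
Joint ranges: [-2.91, 2.91], [-0.3, 2.13], [-1.5, 1.42], [0.17, 2.43], [-1.26, 4.41], [0.16, 1.93], [-2.52, 2.52]. Speed limits (rad/s): [1.89, 1.89, 2.39, 2.39, 3.01, 3.01, 3.01].

INTERFACE

Orientations are given as a rotation vector (axis times angle).
In Python, from bench import get_state, optics, arm, spotter gives the robot as it stands. The module is installed in compiled form; this text tells all that it offers.
- The arm moves only by the tool step_arm, never from a script. Its argument "moves" is a list of rows, each an object with "xyz": the shift along the tool's x, y, z in cm, a list of three; "spin": the turn about the tool's z in degrees; "jaw": the closure, from -1 (fully open) to 1 (shut). A call has 1 to 5 rows; each row shifts and turns the commanded pose from where the row before left it, along the tool's axes as they then stand; what a row does not reach is not made up. A row lasts 1/12 s, in which the tool goes at most 41.7 mm and 7.16 degrees, less where a joint would pass 70% of its speed; a pose out of reach is approached as far as the arm can. A call is refused whole if a number of a shift passes 4.17 or a number of a turn 7.16, either way. A call with a gripper value outside its range is refused whole. The fingers move at their own pace and stop on an object; "squeeze" is the grip in N (left out, the last holds). Time passes only in rows, so rows that do not move let the fingers close. It gives the time, the measured TCP pose, the force, the opening and the grip force at its end, in the units of the state.
- get_state(): the state, without advancing time (a new reading comes with each control period).
- optics.grab_frame(name): name is "scene" or "top"; returns the picture (384x512x3 uint8, red, green, blue); there is no depth.
- optics.calibration(name): a dict with "fx", "fy", "cx", "cy" (pixels), "R" (3x3) and "t" (3): a world point X has camera coordinates R X + t. Camera axes: x right, y down, z forward; pixel columns grow to the right and rows downward; lengths in m; the calibration is good to about 2 mm. A picture is of the moment at which its call begins. calibration takes no time and is no camera call.
- arm.close_job(): hands the job in; it is judged then, once.
Trained networks look in the newest picture that a camera, given by its name, has taken for a name from the list of things; names that differ only in an ending like _2 or _b are one class to them, and where a whole thing is asked for, a point or a joint stands for the part that bears it (a point fixed in the world has none). Each returns a list of dicts, best first, with "conf" (0 to 1); they miss things now and then, are a little off and sometimes report something else, mostly with a low value. They report only what shows in the picture. A call takes as long as a camera call. They do not tell look-alikes from the thing itself.
- spotter.search_frame(camera, target): "position" ([column, row] in pixels, amid what is visible of it).
- spotter.trace(camera, target): "mask" (384x512 bool, what is visible of it) and "position" ([column, row] in pixels, amid what is visible of it).
The state is a dict: "time": time; "qpos": joint angles; "qvel": joint speeds; "effort": joint torques, N m; "eef_pos": TCP position; "tcp_rot": TCP orientation; "force": force on the tool from outside, world axes, zero at the start; "moment": the same for the moment, N m; "width": finger opening in m; "finger_force": force on a finger pad.
Only numpy, scipy, OpenCV 4.12 (cv2) and the standard library are available. Lean on these libraries where they do the work, as an engineer would, in place of code of your own. Each camera call takes 0.05 s, during which the arm holds its last target. There are 200 camera calls.

TASK

Pick up the wooden carrying stand by its handle; once it leaves its dock the tall vase on it can tip sideways, so keep it balanced near upright all the way, with the stand about level, and do not touch the vase. Hold it lifted well clear of the table with the vase above the round photo mat, steady and upright, for at least five seconds, so that its picture can be taken. Then lower the stand over the other, empty dock so that the tail peg drops into the slot and the feet stand flat on the table, let go and move away, leaving the other things where they are.

Things in the scene. Friction and masses are not known exactly. Their poses are not given: they have to be found in the camera images.
- stand: Wooden carrying stand, 0.5 kg without its load. Origin on its underside, below the handle. A bar along its x axis (x -193 to 122 mm), 50 mm wide, top at z = 91 mm; steel counterweight foot 100 mm wide at x = -190 to -140. Stand and load together weigh 0.9 kg, centre of mass about 13 mm from the handle in x. Docked: origin at (-170, 0, 0) mm in the dock's frame, same yaw.
- handle (a point): Where to grasp the stand: (0, 0, 122) mm in its frame, in a dark wood block 30 mm along x, 50 mm along y, z from 91 to 151 mm. Grasp from above, fingers closing across its 30 mm (along the stand's x).
- pivot (a point): Pivot of the tilting table: axle along the stand's x at (170, 0, 110) mm in its frame, between two upright boards 110 mm wide (y), 12 mm thick, 125 mm high, centred at x = 125 and 215 mm, that stand on the table. The space between them, 78 mm along x and 90 mm along y between side rails, is open below, to pass over a dock.
- tilter (a joint): Lean of table and vase relative to the stand, rad, right-handed about the stand's +x (positive: vase top to -y); 0 = square to the stand, stops at +-0.3. Weak centring spring 0.20 N m/rad and damper 0.13 N m s/rad act between table and stand. Gravity beats the spring: undocked, the lean grows with a time constant of about 0.5 s. Rolling the stand against the lean brings the vase back.
- vase: White ceramic vase, 210 mm high, 90 mm across the shoulder, 0.30 kg nominal, bolted to the tilting table. Table and vase together, nominal: 0.40 kg, centre of mass 118 mm above the pivot, inertia about the pivot 0.0078 kg m2 (the vase's hidden mass is within 15 percent). Origin at the centre of its foot, 38 mm above the pivot; z runs up its axis. Do not touch it.
- tail_tip (a point): Lower end of the tail peg: a steel rod 12 mm thick that points down from the pivot below the tilting table; this tip is 75 mm below the pivot and swings with the table.
- dock_start: Fixed steel dock on which the stand stands at the start: a pair of jaws 50 mm long (x) and 68 mm wide (y), 65 mm high. The slot between them runs along x and takes the tail peg: 16 mm wide up to z = 45 mm, above that a funnel that opens to 44 mm at z = 65 mm. It keeps the vase upright. Origin on the table at the centre of the slot.
- dock_goal: The other dock, the same, empty, in front of the robot on the other side. Fixed. When docked the tail tip is 35 mm above the table on its axis, and the upright boards stand at x = -45 and +45 mm of it.
- photo_mat: Round grey photo mat, 140 mm across, 3 mm thick, fixed on the table between the docks. Origin at the centre of its underside.
- pot_a: closed paint pot, upright cylinder about 63 mm across the lid and 48 mm high, 0.12 kg; bystander, to be left alone; origin at the centre of its underside
- pot_b: closed paint pot, upright cylinder about 63 mm across the lid and 48 mm high, 0.12 kg; bystander, to be left alone; origin at the centre of its underside
- pot_c: closed paint pot, upright cylinder about 63 mm across the lid and 48 mm high, 0.12 kg; bystander, to be left alone; origin at the centre of its underside
- water_pot: open red water pot, 100 mm across, 90 mm high; bystander; origin at the centre of its underside
- brush: flat paint brush lying on the table near the crate, about 200 mm long; bystander; origin on the table below its middle
- sponge: yellow sponge block 90 x 60 x 30 mm; bystander; origin at the centre of its underside
- tape: ring of tape, 90 mm across, 25 mm high; bystander; origin at the centre of its underside
Not all that is in view belongs to the job. Leave any orange look-alike of the dock_goal alone. What is meant by the photo_mat is not orange, and is the larger of those in its own colour.

How it is judged:
On the way, in this order (a step that is already met when the one before it is completed fails the run):
1. the stand is lifted clear of its dock with the vase upright (height (world z) of stand above 0.045 m and angle between vase's own z axis and vertical below 0.2 rad and horizontal distance between vase and photo_mat above 0.09 m), for 0.1 s.
2. the vase is held above the photo mat, upright and steady, for 5 s (height (world z) of stand between 0.045 and 0.25 m and horizontal distance between vase and photo_mat below 0.06 m and angle between vase's own z axis and vertical below 0.1 rad and linear speed of stand below 0.12 m/s), for 4.5 s.
At the end, for the whole second after the job is handed in: The stand is flat on the table (within 8 mm and 0.05 rad) over the goal dock, roughly in line with it (0.25 rad), tail peg down in its slot (tip lower than 45 mm, within 12 mm across and 25 mm along the slot), the vase within 0.15 rad of upright, all at rest and released (height (world z) of stand below 0.008 m and angle between stand's own z axis and vertical below 0.05 rad and angle between vase's own z axis and vertical below 0.15 rad and z of tail_tip in the frame of dock_goal below 0.045 m and y of tail_tip in the frame of dock_goal between -0.012 and 0.012 m and x of tail_tip in the frame of dock_goal between -0.025 and 0.025 m and angle between the x axis of stand and the x axis of dock_goal, either way round below 0.25 rad and linear speed of stand below 0.02 m/s and linear speed of vase below 0.03 m/s); the robot touches nothing.
It fails at once if the vase falls over towards its stop (more than 0.25 rad from upright) (angle between vase's own z axis and vertical above 0.25 rad).
It fails at once if the stand is tipped more than 0.2 rad (angle between stand's own z axis and vertical above 0.2 rad).
It fails at once if the robot touches the vase (contact force between vase and the arm above 1 N or contact force between vase and the fingers above 1 N).
It fails at once if a bystander is moved (distance of any of pot_a, pot_b, pot_c, water_pot, brush, sponge, tape from where it was at the start of the episode above 0.03 m).
It also fails if it takes over 72 s, if anything falls off the work surface, if the arm or the gripper's body presses on something with over 40 N, if the wrist force passes 120 N, or if a joint passes its speed limit or range.

## Working session

There is one attempt and no reset: what is moved stays moved. The work goes in short steps, Python scripts to look and compute and a tool call to move; the robot and the scene stay as the last step left them, time stands still between calls to the robot, and variables do not carry over. Pictures are saved under pics/ and viewed, at most 10 in all, crops included, and the job is handed in when it is done.

Besides the shell and the picture viewer there is one more tool, called as name([rows], argument=value, ...), one row to a line, values as JSON. step_arm: Moves the arm, as the interface text tells. Its arguments: {"type":"object","properties":{"moves":{"type":"array"},"squeeze":{"type":"number"}},"required":["moves"]}

```bash
mkdir -p pics; python3 - <<'E'
from bench import get_state, optics, arm, spotter
import cv2,numpy as np
np.set_printoptions(precision=4,suppress=True)
ims=[optics.grab_frame(n) for n in("scene","top")]
for n,i in zip(("scene","top"),ims): cv2.imwrite(f"pics/{n}0.png",i[:,:,::-1])
for n in("scene","top"): print(n,{k:np.array(v) for k,v in optics.calibration(n).items()})
for t in ["stand","handle","vase","dock_start","dock_goal","photo_mat","tilter","pot_a","water_pot","sponge","tape","brush"]:
  for c in("scene","top"):
    print(t,c,[(np.round(d["position"],1).tolist(),round(d["conf"],2)) for d in spotter.search_frame(c,t)[:4]])
print(get_state())
E
```

```text
scene {'fx': array(442.9465), 'fy': array(442.9465), 'cx': array(255.9479), 'cy': array(192.5848), 'R': array([[-0.7688,  0.6394, -0.0113],
       [ 0.5315,  0.629 , -0.5674],
       [-0.3557, -0.4421, -0.8234]]), 't': array([ 0.3979, -0.195 ,  1.6104])}
top {'fx': array(390.2966), 'fy': array(390.2966), 'cx': array(250.8198), 'cy': array(186.9928), 'R': array([[ 0.0062, -1.    , -0.0052],
       [-0.9938, -0.0056, -0.1108],
       [ 0.1108,  0.0059, -0.9938]]), 't': array([0.0013, 0.4896, 1.2969])}
stand scene [([190.0, 147.6], 0.81), ([152.7, 145.8], 0.51)]
stand top [([326.1, 170.3], 0.98), ([120.4, 197.7], 0.52), ([211.5, 110.1], 0.34), ([396.7, 163.8], 0.23)]
handle scene [([189.3, 147.7], 0.92)]
handle top [([324.7, 166.7], 0.85), ([118.0, 198.0], 0.61)]
vase scene [([175.7, 129.7], 0.97)]
vase top [([342.6, 131.8], 0.77)]
dock_start scene [([188.0, 187.9], 0.64)]
dock_start top [([317.7, 154.5], 0.66)]
dock_goal scene [([291.3, 289.5], 0.85), ([298.3, 246.4], 0.66), ([152.0, 145.5], 0.43)]
dock_goal top [([171.6, 113.3], 0.9), ([176.2, 153.1], 0.78), ([207.4, 182.0], 0.69)]
ph
[... 536 characters left out ...]
8, 345.8], 0.94)]
sponge top [([125.5, 146.7], 0.59)]
tape scene [([149.3, 145.6], 0.65)]
tape top [([378.9, 158.4], 0.7)]
brush scene [([375.0, 311.7], 0.83)]
brush top [([119.1, 200.4], 0.77)]
{'time': 1.3, 'qpos': array([ 1.1648,  0.5214, -0.0363,  1.5995,  0.0212,  1.0211, -0.1128]), 'qvel': array([ 0.0001,  0.0011,  0.0003,  0.0006,  0.0009, -0.0011, -0.001 ]), 'effort': array([ -0.0004, -92.6839,   1.9778, -37.025 ,   0.018 ,   0.0018,
        -0.    ]), 'eef_pos': array([ 0.2059, -0.5901,  0.2313]), 'tcp_rot': array([-3.0974, -0.5249,  0.    ]), 'force': array([-0.3891, -0.0403, -0.9808]), 'moment': array([ 0.0142,  0.0335, -0.016 ]), 'finger_force': 0.0, 'width': 0.08535025462297914}
```

View pics/scene0.png

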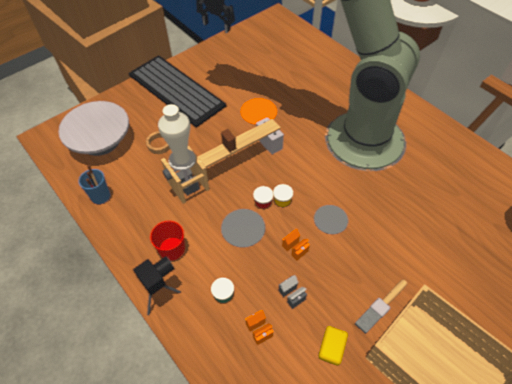

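View pics/top0.png

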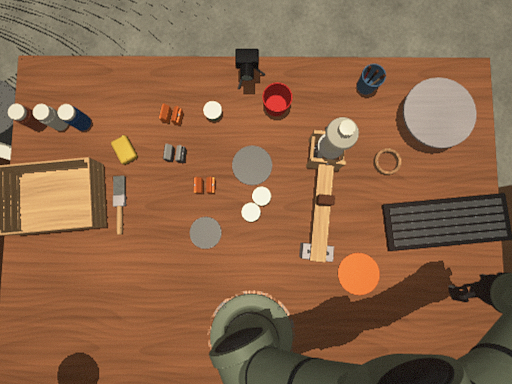

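```bash
cat > h.py <<'E'
import numpy as np,cv2
from bench import get_state, optics, arm, spotter
from scipy.spatial.transform import Rotation as Ro
np.set_printoptions(precision=4,suppress=True)
C={n:{k:np.array(v) for k,v in optics.calibration(n).items()} for n in("scene","top")}
def proj(n,X):
    c=C[n];p=np.atleast_2d(X)@c["R"].T+c["t"];return np.c_[c["fx"]*p[:,0]/p[:,2]+c["cx"],c["fy"]*p[:,1]/p[:,2]+c["cy"]]
def ray(n,uv):
    c=C[n];d=c["R"].T@np.array([(uv[0]-c["cx"])/c["fx"],(uv[1]-c["cy"])/c["fy"],1]);return -c["R"].T@c["t"],d/np.linalg.norm(d)
def onz(n,uv,z):
    o,d=ray(n,uv);return o+d*(z-o[2])/d[2]
def tri(a,b):
    A=0;B=0
    for n,uv in(("scene",a),("top",b)):
        o,d=ray(n,uv);P=np.eye(3)-np.outer(d,d);A=A+P;B=B+P@o
    return np.linalg.solve(A,B)
E
python3 - <<'E'
from h import *
S=cv2.imread("pics/scene0.png");T=cv2.imread("pics/top0.png")
def blobs(im,lo,hi,box,mn=15):
    x0,y0,x1,y1=box;m=cv2.inRange(cv2.cvtColor(im[y0:y1,x0:x1],cv2.COLOR_BGR2HSV),lo,hi)
    k,l,s,c=cv2.connectedComponentsWithStats(m)
    return [((c[i]+[x0,y0]).round(1).tolist(),s[i,4]) for i in range(1,k) if s[i,4]>=mn]
dk=((0,60,20),(20,255,90))
print("handle",blobs(S,*dk,(210,120,250,160)),blobs(T,*dk,(310,185,345,215)))
gr=((0,0,60),(180,60,190))
print("mat",blobs(S,*gr,(215,200,275,252),100),blobs(T,*gr,(225,140,278,190),100))
print("goal",blobs(S,*gr,(272,268,315,312)),blobs(T,*gr,(155,138,195,168)))
for n,im,b in(("s",S,(150,90,300,210)),("t",T,(295,105,370,270)),("g",T,(150,135,200,170)),("gs",S,(265,265,320,315))):
    pass
a=cv2.resize(S[95:215,150:300],None,fx=4,fy=4,interpolation=cv2.INTER_CUBIC)
cv2.imwrite("pics/c1.png",a)
b=cv2.resize(T[110:270,290:370],None,fx=3.7,fy=3.7,interpolation=cv2.INTER_CUBIC)
g=cv2.resize(T[135:170,145:205],None,fx=8,fy=8,interpolation=cv2.INTER_CUBIC)
g2=cv2.resize(S[265:315,260:320],None,fx=6,fy=6,interpolation=cv2.INTER_CUBIC)
o=np.zeros((600,800,3),np.uint8);o[:b.shape[0],:b.shape[1]]=b;o[:g.shape[0],310:310+g.shape[1]]=g;o[290:290+g2.shape[0],310:310+g2.shape[1]]=g2
cv2.imwrite("pics/c2.png",o)
E
```

```text
handle [([228.7, 143.6], np.int32(114))] [([313.7, 199.8], np.int32(53)), ([321.0, 202.1], np.int32(58))]
mat [([242.8, 227.7], np.int32(1271))] [([251.7, 165.0], np.int32(1212))]
goal [([288.0, 284.0], np.int32(186)), ([296.6, 296.0], np.int32(157))] [([167.5, 151.8], np.int32(117)), ([179.7, 153.1], np.int32(111))]
```

View pics/c1.png

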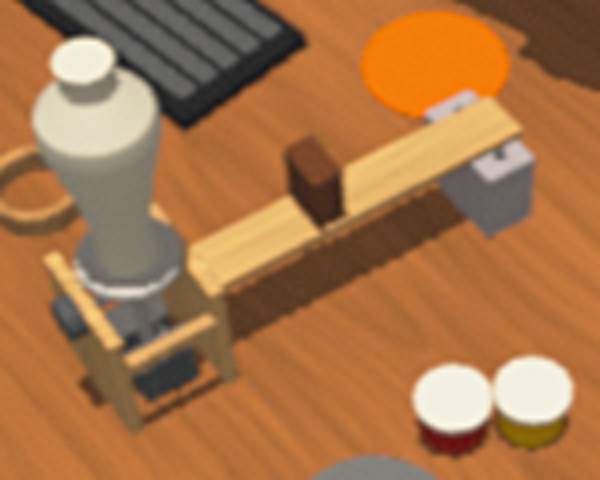

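View pics/c2.png

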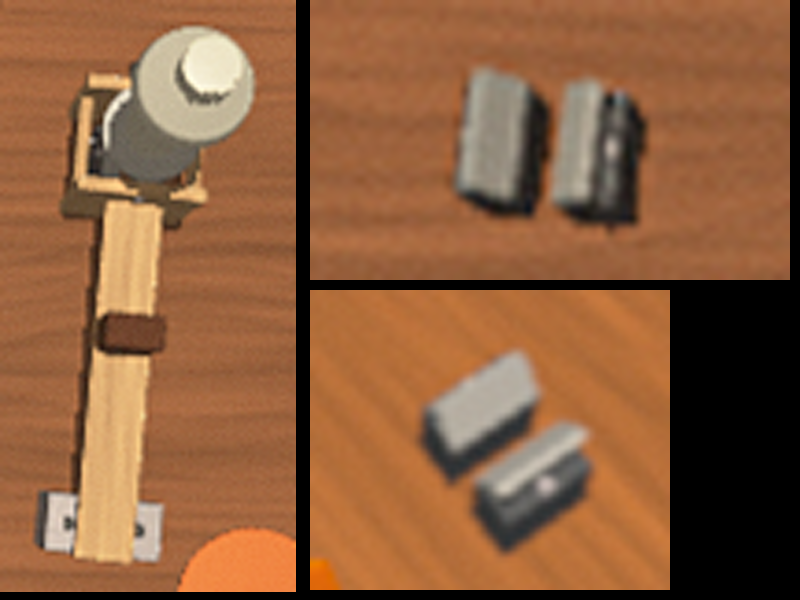

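```bash
cat >> h.py <<'E'
def T2(x,y,a): 
    M=np.eye(4);M[:3,:3]=Ro.from_rotvec([0,0,a]).as_matrix();M[:3,3]=[x,y,0];return M
def ap(M,P): return np.atleast_2d(P)@M[:3,:3].T+M[:3,3]
def box(x0,x1,y0,y1,z0,z1): return np.array([[x,y,z] for x in(x0,x1) for y in(y0,y1) for z in(z0,z1)])/1000.
ED=[(0,1),(2,3),(4,5),(6,7),(0,2),(1,3),(4,6),(5,7),(0,4),(1,5),(2,6),(3,7)]
E
cat > ov.py <<'E'
from h import *
S=cv2.imread("pics/scene0.png");T=cv2.imread("pics/top0.png")
def draw(M,bs,n,im,win,f,col=(0,255,0)):
    for b in bs:
        p=(proj(n,ap(M,b))-win[:2]+.5)*f
        for i,j in ED: cv2.line(im,tuple(p[i].round().astype(int).tolist()),tuple(p[j].round().astype(int).tolist()),col,1)
def show(M,G,name):
    st=[box(-193,122,-25,25,85,91),box(-15,15,-25,25,91,151),box(119,131,-55,55,0,125),box(209,221,-55,55,0,125)]
    gs=[box(-25,25,-34,-22,0,65),box(-25,25,22,34,0,65),box(-25,25,-8,8,0,45)]
    o=np.zeros((600,800,3),np.uint8)
    for n,im,M_,bs,w,f,pos in(("top",T,M,st,(290,110,370,270),3.7,(0,0)),("scene",S,M,st,(155,120,290,205),3.3,(300,0)),("top",T,G,gs,(145,135,205,170),6,(300,290)),("scene",S,G,gs,(270,270,315,315),6.5,(300,505-205+200))):
        c=cv2.resize(im[w[1]:w[3],w[0]:w[2]],None,fx=f,fy=f,interpolation=cv2.INTER_CUBIC);draw(M_,bs,n,c,np.array(w[:2]),f)
        if pos[1]>=500: pos=(505,290)
        c=c[:600-pos[1],:800-pos[0]]
        if n=="scene" and f==6.5: o[300:300+c.shape[0],505:505+c.shape[1]]=c
        elif n=="top" and f==6: c=c[:,80:280];o[300:300+c.shape[0],300:300+c.shape[1]]=c
        else: o[pos[1]:pos[1]+c.shape[0],pos[0]:pos[0]+c.shape[1]]=c
    cv2.imwrite(f"pics/{name}.png",o)
E
python3 - <<'E'
from ov import *
print("mat",tri((242.8,227.7),(251.7,165)),onz("top",(251.7,165),.003),onz("scene",(242.8,227.7),.003))
print("smallmat tri", tri((228.2,135.5),(325.7,199.7)),"handle top", onz("top",(325.7,199.7),.151),onz("scene",(228.2,135.5),.151))
e1=onz("top",(317.9,260.5),.091);e2=onz("top",(326,165.4),.091);d=e2-e1;ya=np.arctan2(d[1],d[0]);print("bar",e1,e2,np.linalg.norm(d),ya)
c=[onz("top",p,.065) for p in((166.5,143.75),(163.75,158.5),(181.6,145.25),(180,161))]
print("goal",c);gc=np.mean(c,0);dd=c[0]+c[2]-c[1]-c[3];gy=np.arctan2(dd[1],dd[0]);print(gc,gy)
h=(onz("top",(325.7,199.7),.151)+onz("scene",(228.2,135.5),.151))/2
print("est stand",h,ya)
show(T2(h[0],h[1],ya),T2(gc[0],gc[1],gy),"ov1")
E
```

```text
mat [ 0.5713  0.0009 -0.0049] [0.5692 0.0017 0.003 ] [0.5747 0.0037 0.003 ]
smallmat tri [ 0.44   -0.2291  0.1408] handle top [ 0.4379 -0.2259  0.151 ] [ 0.4461 -0.2229  0.151 ]
bar [ 0.25   -0.2096  0.091 ] [ 0.5543 -0.2398  0.091 ] 0.30580650954669997 -0.09880587493211988
goal [array([0.6291, 0.2865, 0.065 ]), array([0.5791, 0.2941, 0.065 ]), array([0.6242, 0.2358, 0.065 ]), array([0.5709, 0.2398, 0.065 ])]
[0.6008 0.264  0.065 ] -0.11172612817567468
est stand [ 0.442  -0.2244  0.151 ] -0.09880587493211988
```

View pics/ov1.png

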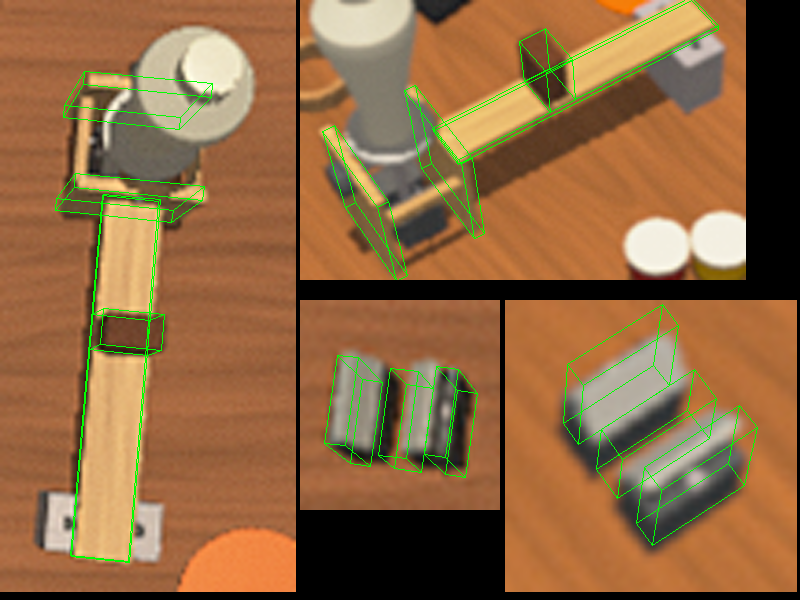

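```bash
python3 - <<'E'
from ov import *
from scipy.optimize import minimize
from scipy.ndimage import gaussian_filter as gf
optics.grab_frame("top");optics.grab_frame("scene")
ref={"scene":(292,290),"top":(174,153)};mk={}
for n in ref:
    for d in spotter.trace(n,"dock_goal"):
        if np.hypot(*(np.array(d["position"])-ref[n]))<12: mk[n]=d["mask"];print(n,d["conf"],d["position"],d["mask"].sum());break
jaw=np.array([[x,y,z] for x in(-25,25) for y,z in((8,0),(34,0),(8,45),(34,65),(22,65))])/1000.
def mask(n,p,K=4):
    m=np.zeros((384,512),np.uint8);M=T2(*p)
    x0,y0=ref[n][0]-30,ref[n][1]-30;m=np.zeros((60*K,60*K),np.uint8)
    for s in(1,-1):
        q=(proj(n,ap(M,jaw*[1,s,1]))-[x0,y0]+.5)*K
        cv2.fillConvexPoly(m,cv2.convexHull(np.round(q).astype(np.int32)),255)
    return cv2.resize(m,(60,60),interpolation=cv2.INTER_AREA)/255.
def cost(p,ns):
    c=0
    for n in ns:
        x0,y0=ref[n][0]-30,ref[n][1]-30
        c+=np.sum((gf(mask(n,p),1)-gf(mk[n][y0:y0+60,x0:x0+60].astype(float),1))**2)
    return c
for ns in(["top"],["scene"],["top","scene"]):
    best=min((minimize(cost,[.6+dx,.26+dy,-.1],args=(ns,),method="Nelder-Mead",options=dict(initial_simplex=np.array([.6+dx,.26+dy,-.1])+np.array([[0,0,0],[.01,0,0],[0,.01,0],[0,0,.08]]))) for dx in(-.01,.01) for dy in(-.01,.01)),key=lambda r:r.fun)
    print(ns,best.x,best.fun)
o=[]
for n,im in(("scene",S),("top",T)):
    x0,y0=ref[n][0]-30,ref[n][1]-30;c=cv2.resize(im[y0:y0+60,x0:x0+60],None,fx=6,fy=6,interpolation=cv2.INTER_CUBIC)
    for k,col in((mask(n,best.x)*255,(0,255,0)),(mk[n][y0:y0+60,x0:x0+60]*255.,(0,0,255))):
        cs,_=cv2.findContours((cv2.resize(k,None,fx=6,fy=6)>127).astype(np.uint8),0,2);cv2.drawContours(c,cs,-1,col,1)
    o.append(c)
cv2.imwrite("pics/g1.png",np.hstack(o))
# mat, vase masks
for n in ref:
    for t in("photo_mat","vase","stand"):
        d=[d for d in spotter.trace(n,t)]
        print(n,t,[(np.round(e["position"],1).tolist(),round(e["conf"],2),e["mask"].sum(), np.argwhere(e["mask"]).mean(0)[::-1].round(2).tolist()) for e in d[:3]])
        if t=="vase": np.save(f"vase_{n}.npy",d[0]["mask"])
E
```

```text
scene 0.75 [291.1, 289.8] 534
top 0.91 [177.2, 154.5] 316
['top'] [ 0.6044  0.2674 -0.1011] 24.55470236050607
['scene'] [ 0.6074  0.2665 -0.1236] 38.4242778085131
['top', 'scene'] [ 0.6059  0.2663 -0.0932] 67.70736254183623
scene photo_mat [([258.0, 110.3], 0.9, np.int64(682), [257.19, 109.9]), ([243.4, 226.5], 0.8, np.int64(1360), [242.46, 226.91]), ([187.9, 152.6], 0.15, np.int64(4032), [206.87, 146.93])]
scene vase [([174.3, 129.8], 0.94, np.int64(1174), [174.43, 132.18])]
scene stand [([184.0, 145.5], 0.86, np.int64(3887), [206.3, 147.28])]
top photo_mat [([363.0, 273.8], 0.92, np.int64(1364), [358.07, 272.88]), ([207.0, 232.2], 0.73, np.int64(732), [204.75, 231.65]), ([246.6, 166.6], 0.66, np.int64(1206), [250.96, 164.43])]
top vase [([341.3, 133.9], 0.8, np.int64(908), [339.97, 133.95]), ([178.8, 155.2], 0.72, np.int64(367), [174.04, 153.19])]
top stand [([324.1, 170.2], 0.75, np.int64(3724), [326.0, 181.33]), ([277.5, 96.3], 0.55, np.int64(771), [276.12, 97.85])]
```

View pics/g1.png

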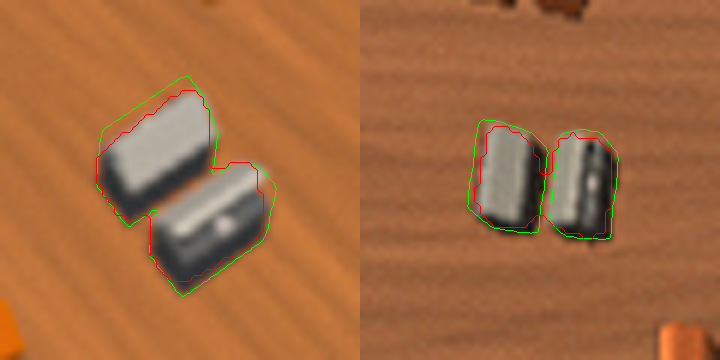

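```bash
cat >> h.py <<'E'
def go(p,yaw):
    "shift in current tool axes (cm) and spin (deg) to TCP p with tool y along +-yaw"
    s=get_state();R=Ro.from_rotvec(s["tcp_rot"]);d=R.inv().apply(np.array(p)-s["eef_pos"])*100
    w=R.apply([0,1,0]);a=np.arctan2(w[1],w[0]);e=(yaw-a+np.pi/2)%np.pi-np.pi/2
    print("shift cm",d,"spin deg",-np.degrees(e),"tooly az",a,"toolx",R.apply([1,0,0]),"z",R.apply([0,0,1]),s["eef_pos"],s["time"],"q7",s["qpos"][6])
E
python3 -c "
from h import *
go([.442,-.226,.2],-.099)"
```

```text
shift cm [ 34.2862 -26.5972   3.1287] spin deg -65.08961646595172 tooly az -1.2350281161911731 toolx [ 0.9442  0.3295 -0.    ] z [-0.      0.0001 -1.    ] [ 0.2059 -0.5901  0.2313] 1.8 q7 -0.1127850319999358
```

step_arm([
  {"xyz":[2.8,-2.2,0.3],"spin":0,"jaw":-1},
  {"xyz":[2.8,-2.2,0.3],"spin":0,"jaw":-1},
  {"xyz":[2.8,-2.2,0.3],"spin":0,"jaw":-1},
  {"xyz":[2.8,-2.2,0.3],"spin":0,"jaw":-1},
  {"xyz":[2.8,-2.2,0.3],"spin":0,"jaw":-1},
], squeeze=110)

```text
time: 2.22
eef_pos: [0.3024, -0.4386, 0.2163]
tcp_rot: [3.097, 0.525, 0.0]
force: [1.1, 0.3, -0.1]
width: 0.0854
finger_force: 0.0
```

step_arm([
  {"xyz":[2.8,-2.2,0.3],"spin":0,"jaw":-1},
  {"xyz":[2.8,-2.2,0.3],"spin":0,"jaw":-1},
  {"xyz":[2.8,-2.2,0.3],"spin":0,"jaw":-1},
  {"xyz":[2.8,-2.2,0.3],"spin":0,"jaw":-1},
  {"xyz":[2.8,-2.2,0.3],"spin":0,"jaw":-1},
])

```text
time: 2.63
eef_pos: [0.3985, -0.2886, 0.2014]
tcp_rot: [3.097, 0.525, 0.001]
force: [1.7, -0.6, 0.7]
width: 0.0852
finger_force: 0.0
```

step_arm([
  {"xyz":[2.8,-2.2,0],"spin":0,"jaw":-1},
  {"xyz":[2.8,-2.2,0],"spin":0,"jaw":-1},
  {"xyz":[0,0,0],"spin":-6.5,"jaw":-1},
  {"xyz":[0,0,0],"spin":-6.5,"jaw":-1},
  {"xyz":[0,0,0],"spin":-6.5,"jaw":-1},
])

```text
time: 3.05
eef_pos: [0.4367, -0.2294, 0.2014]
tcp_rot: [2.96, 1.053, 0.0]
force: [-0.4, 0.1, 0.3]
width: 0.0854
finger_force: 0.0
```

step_arm([
  {"xyz":[0,0,0],"spin":-6.5,"jaw":-1},
  {"xyz":[0,0,0],"spin":-6.5,"jaw":-1},
  {"xyz":[0,0,0],"spin":-6.5,"jaw":-1},
  {"xyz":[0,0,0],"spin":-6.5,"jaw":-1},
  {"xyz":[0,0,0],"spin":-6.5,"jaw":-1},
])

```text
time: 3.47
eef_pos: [0.4362, -0.2302, 0.2014]
tcp_rot: [2.549, 1.837, 0.0]
force: [0.2, -0.1, 0.1]
width: 0.0854
finger_force: 0.0
```

step_arm([
  {"xyz":[0,0,0],"spin":-6.5,"jaw":-1},
  {"xyz":[0,0,0],"spin":-6.5,"jaw":-1},
  {"xyz":[0,0,0],"spin":0,"jaw":-1},
  {"xyz":[0,0,0],"spin":0,"jaw":-1},
])

```text
time: 3.8
eef_pos: [0.4361, -0.2303, 0.2013]
tcp_rot: [-2.334, -2.102, -0.0]
force: [-0.6, 0.1, -0.7]
width: 0.0855
finger_force: 0.0
```

```bash
python3 -c "
from h import *
go([.442,-.226,.105],-.099)
T=optics.grab_frame('top');S=optics.grab_frame('scene')
o=np.hstack([cv2.resize(i,None,fx=3.,fy=3.,interpolation=cv2.INTER_CUBIC) for i in (T[110:270,285:375],S[90:220,150:310])]) if 0 else None
a=cv2.resize(T[110:270,285:375],None,fx=3.5,fy=3.5);b=cv2.resize(S[80:220,170:290],None,fx=4,fy=4)
o=np.zeros((560,800,3),np.uint8);o[:560,:315]=a;o[:560,315:795]=b
cv2.imwrite('pics/app.png',o[:,:,::-1])"
```

```text
shift cm [0.4875 0.5398 9.631 ] spin deg -0.31614577113589337 tooly az -0.10451778462257788 toolx [0.1043 0.9945 0.0002] z [ 0.0001  0.0002 -1.    ] [ 0.4361 -0.2303  0.2013] 3.8 q7 0.0684573911275894
```

View pics/app.png

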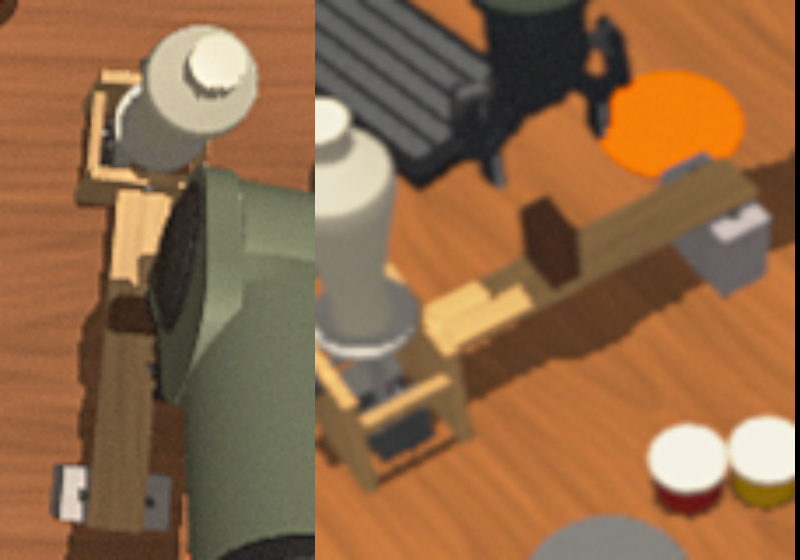

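step_arm([
  {"xyz":[0.5,0.55,2.0],"spin":-0.3,"jaw":-1},
  {"xyz":[0,0,2.2],"spin":0,"jaw":-1},
  {"xyz":[0,0,2.2],"spin":0,"jaw":-1},
  {"xyz":[0,0,2.1],"spin":0,"jaw":-1},
  {"xyz":[0,0,1.1],"spin":0,"jaw":-1},
])

```text
time: 4.32
eef_pos: [0.4415, -0.2253, 0.1034]
tcp_rot: [-2.326, -2.109, 0.001]
force: [-1.4, 0.6, -0.6]
width: 0.0852
finger_force: 0.0
```

step_arm([
  {"xyz":[0,0,0],"spin":0,"jaw":0},
  {"xyz":[0,0,0],"spin":0,"jaw":0.2},
  {"xyz":[0,0,0],"spin":0,"jaw":0.4},
  {"xyz":[0,0,0],"spin":0,"jaw":0.6},
  {"xyz":[0,0,0],"spin":0,"jaw":1},
], squeeze=110)

```text
time: 4.73
eef_pos: [0.4425, -0.226, 0.1065]
tcp_rot: [2.324, 2.111, 0.0]
force: [-2.1, 2.7, 20.4]
width: 0.0287
finger_force: 106.5
```

step_arm([
  {"xyz":[0,0,0],"spin":0,"jaw":1},
  {"xyz":[0,0,0],"spin":0,"jaw":1},
  {"xyz":[0,0,0],"spin":0,"jaw":1},
])

```text
time: 4.98
eef_pos: [0.4425, -0.226, 0.1065]
tcp_rot: [2.325, 2.111, 0.0]
force: [-4.1, 0.8, 13.8]
width: 0.0291
finger_force: 109.4
```

```bash
python3 - <<'E'
from h import *
for i in range(2):
  for n in("top","scene"):
    im=optics.grab_frame(n);m=[d for d in spotter.trace(n,"vase") ][0]
    k=m["mask"];ys,xs=np.nonzero(k);c=np.array([xs.mean(),ys.mean()])
    print(n,m["conf"],c,k.sum(),"bbox",xs.min(),xs.max(),ys.min(),ys.max(), "pca",np.linalg.eigh(np.cov(xs,ys))[1][:,1])
    if i==0: 
        np.save(f"vm_{n}.npy",k);cv2.imwrite(f"pics/gr_{n}.png",im[:,:,::-1])
        M=T2(.442,-.226,-.102)
        print("axis proj",proj(n,ap(M,np.array([[.17,0,.148],[.17,0,.25],[.17,0,.358]]))))
        print("per rad at vase mid",proj(n,ap(M,[[.17,-.0138,.25],[.17,0,.25]])).ptp(0) if 0 else np.diff(proj(n,ap(M,[[.17,0,.25],[.17,-.014,.25]])),axis=0)*10)
    for f in("force","moment"): print(f,get_state()[f])
s=get_state();print(s["eef_pos"],s["tcp_rot"],s["width"],s["finger_force"],s["time"])
E
```

```text
top 0.55 [339.6179 133.4827] 895 bbox 324 357 117 150 pca [-0.7178  0.6963]
axis proj [[330.2734 144.3637]
 [337.3121 136.5291]
 [346.309  126.5151]]
per rad at vase mid [[48.9282  5.1244]]
force [-3.1357  1.8554 13.9043]
moment [ 0.3887  0.8652 -0.1996]
scene 0.89 [175.1449 132.4299] 1263 bbox 158 189 105 163 pca [0.2412 0.9705]
axis proj [[182.3154 158.15  ]
 [177.146  136.1185]
 [170.8876 109.4461]]
per rad at vase mid [[-22.5451 -29.5018]]
force [-2.4941  1.464  13.0312]
moment [ 0.3535  0.8165 -0.1898]Traceback (most recent call last):
  File "<stdin>", line 4, in <module>
IndexError: list index out of range
```

```bash
cat > ctl.py <<'E'
import json,os,sys
from h import *
from scipy.optimize import lsq_linear
L=.248;Z0=.1065
I,K,D,MGH,MH=.0078,.20,.13,.463,.0472
A=np.array([[0,1],[(MGH-K)/I,-D/I]]);B=np.array([0,MH/I])
DT=1/120;ROW=10;PAU=6
def step(x,dv): return x+DT*(A@(x+DT*.5*(A@x)))+B*dv+np.array([DT*.5,0])*B[1]*dv
def cap(cam="top",sh=None):
    im=(optics.grab_frame(cam) if sh is None else sh);s=get_state();R=Ro.from_rotvec(s["tcp_rot"]);w=R.apply([0,1,0]);a=np.arctan2(w[1],w[0])
    M=T2(s["eef_pos"][0],s["eef_pos"][1],a);zs=s["eef_pos"][2]-Z0;M[2,3]=zs
    p=proj(cam,ap(M,[.17,0,.11+L]))[0];x0,y0=(p-[26,22]).astype(int)
    w=im[y0:y0+44,x0:x0+52].astype(float);v=np.clip((w.min(2)-185)/30,0,1)
    k,l,st,c=cv2.connectedComponentsWithStats((v>0).astype(np.uint8))
    best=None
    for i in range(1,k):
        m=v*(l==i)
        if 15<m.sum()<120:
            yy,xx=np.mgrid[:44,:52];q=np.array([(m*xx).sum(),(m*yy).sum()])/m.sum()+[x0,y0]
            if best is None or np.hypot(*(q-p))<np.hypot(*(best[0]-p)): best=(q,m.sum())
    if best is None: return None,None,s,p,im
    X=onz(cam,best[0],zs+.11+L);Y=np.linalg.inv(M)[:3,:3]@(X-M[:3,3])
    return Y,best,s,p,im
E
python3 - <<'E'
from ctl import *
for cam in("top","scene","top","scene"):
    Y,b,s,p,im=cap(cam);print(cam,Y,b,p)
    if Y is None:
        q=p.astype(int);print(im[q[1]-8:q[1]+8,q[0]-8:q[0]+8].min(2))
print(s["force"],s["moment"],s["time"])
E
```

```text
top None None [345.9322 126.2645]
[[150 171 184 181 179 173 170 181 163 149 145 118  74  54  58  59]
 [177 173 169 173 167 165 172 175 182 185 194 176 154 119  73  60]
 [169 170 165 164 171 188 197 203 208 207 207 204 176 165 131  77]
 [168 168 165 172 195 213 217 216 211 212 212 216 187 192 182 152]
 [167 169 171 196 213 212 210 214 210 211 211 213 211 216 209 195]
 [166 166 195 217 220 217 216 214 211 210 214 211 213 211 214 206]
 [167 173 213 222 220 214 213 216 212 213 215 213 213 209 209 216]
 [154 189 224 222 219 214 216 213 212 212 213 211 211 210 212 212]
 [122 199 228 222 217 218 219 219 217 214 215 210 215 207 212 212]
 [ 97 156 219 224 222 221 219 218 220 215 213 215 212 211 212 211]
 [ 86 159 227 227 223 222 220 220 219 217 216 211 215 214 214 213]
 [ 85 168 230 231 224 225 222 221 219 218 216 214 214 213 215 216]
 [ 88 104 221 236 228 226 223 222 222 218 215 217 214 211 213 214]
 [101  79 177 232 234 225 227 224 222 221 219 218 217 215 215 210]
 [108  77 100 201 235 234 228 225 223 221 222 220 219 217 218 196]
 [114  77  78 131 192 232 238 234 232 231 230 227 227 222 199
[... 681 characters left out ...]
0 215]
 [112 204 229 222 220 219 217 218 211 213 217 214 215 210 210 212]
 [104 210 231 222 219 219 221 218 218 217 218 215 210 212 213 211]
 [ 92 180 229 224 223 221 220 220 220 215 217 211 212 213 212 212]
 [ 80 174 230 228 224 225 223 222 222 217 217 214 213 211 212 212]
 [ 68 170 235 232 228 225 224 221 223 220 216 219 214 216 215 219]
 [ 77  98 197 236 231 227 226 222 221 220 219 219 218 214 220 212]
 [ 91  71 123 207 237 234 230 228 223 221 220 220 220 220 211 189]
 [122  87  73 125 208 206 229 235 234 231 230 230 228 201 181 169]]
scene [0.1718 0.0027 0.358 ] (array([170.7923, 110.6097]), np.float64(114.6)) [170.8993 109.7438]
[-3.0931  0.8858 13.7957] [ 0.3869  0.882  -0.2429] 5.4833
```

```bash
sed -i 's/15<m.sum()<120/15<m.sum()<300/; s/-185)\/30/-188)\/20/' ctl.py
cat > run.py <<'E'
# run.py "sent rows cm" sref vmax(cm/row) n [free_ticks_skip]
from ctl import *
F="kf.json"
rows=[float(a) for a in sys.argv[1].split(",") if a];sref=float(sys.argv[2]);vmax=float(sys.argv[3]);n=int(sys.argv[4]);skip=int(sys.argv[5]) if len(sys.argv)>5 else 0
t=json.load(open(F));x=np.array(t["x"]);P=np.array(t["P"]);v=t["v"]
e=t["tend"] if "tend" in t else None
def tick(x,P,dv):
    Fm=np.eye(3);Fm[:2,:2]=np.eye(2)+DT*A
    y=x.copy();y[:2]=step(x[:2],dv);return y,Fm@P@Fm.T+np.diag([1e-9,(.25*DT**.5)**2*.1,(3e-4)**2*DT])
vs=np.repeat(np.array(rows)*.12,ROW)[skip:]
for w in vs: x,P=tick(x,P,w-v);v=w
Y,b,s,p,im=cap("top")            # picture is of the moment the call begins
cam="top"
if Y is None: cam="scene";Y,b,s,p,im=cap(cam)
if Y is None: print("NO CAP",p);cv2.imwrite("pics/bad.png",im[:,:,::-1])
else:
    zm=-(Y[1]-t["y0"][cam])/L;H=np.array([1,0,1.]);S=H@P@H+.004**2;inn=zm-H@x;G=P@H/S;x=x+G*inn;P=P-np.outer(G,H@P)
    print(f"meas {zm:+.4f} innov {inn:+.4f} capx {Y[0]:.3f} area {b[1]:.0f} {cam}")
for _ in range(PAU): x,P=tick(x,P,-v);v=0
json.dump(dict(t,x=x.tolist(),P=P.tolist(),v=v),open(F,"w"))
w=Ro.from_rotvec(s["tcp_rot"]).apply([[1,0,0],[0,1,0]])
o=np.array(t["o"]);d=s["eef_pos"]-o;s0=d[:2]@np.array([.104,.9946]);r0=d[:2]@np.array([.9946,-.104])
print("t %.2f th %+.4f om %+.4f b %+.4f sd %.4f %.4f | s %.4f r %.4f z %.4f roll %s M %s F %s"%(s["time"],*x,P[0,0]**.5,P[2,2]**.5,s0,r0,d[2],Ro.from_rotvec(s["tcp_rot"]).apply([0,0,1])[:2].round(3),s["moment"].round(3),s["force"].round(1)))
N=40
def sim(u,xs,w0):
    x=xs.copy();v=w0;th=[];xx=[];sp=0;ss=[]
    for i,ui in enumerate(u):
        for k in range(ROW): x=step(x,ui*12-v);v=ui*12
        if (i+1)%n==0:
            for k in range(PAU): x=step(x,-v);v=0
        sp+=ui;th.append(x[0]);ss.append(sp)
    return np.r_[np.array(th)/.03,(np.array(ss))/.06,np.diff(np.r_[w0/12,u])/.004,(x[0]*18.5+x[1])/20.3/.003*np.ones(1)]
z=np.zeros(N);f0=sim(z,x[:2],0.);f0[N:2*N]+=(s0-sref)/.06
J=np.array([sim(e,np.zeros(2),0.) for e in np.eye(N)]).T
r=lsq_linear(J,-f0,(-vmax/100,vmax/100));u=r.x;f=J@u+f0
print("plan cm",(np.round(u[:10]*20*5)/1.0*1).tolist() and np.round(u[:10]*100,2).tolist(),"th",(f[:N]*.03)[[4,9,14,19,24,29]].round(3),"s",(f[N:2*N]*.06+sref)[[4,9,14,19,29,39]].round(3))
E
python3 - <<'E'
from ctl import *
y0={};
for cam in("top","scene"):
    v=[cap(cam) for _ in range(3)];print(cam,[a[0] for a in v],v[0][1],v[0][3]);y0[cam]=float(np.mean([a[0][1] for a in v]))
s=v[0][2]
# theta ~ 0+-.02, b=-theta tied by dock measurement
P=np.array([[4e-4,0,-4e-4],[0,1e-4,0],[-4e-4,0,4e-4+1e-5]])
json.dump(dict(x=[0,0,0],P=P.tolist(),v=0,y0=y0,o=list(map(float,s["eef_pos"]))),open("kf.json","w"));print(s["eef_pos"])
E
```

```text
top [array([0.1683, 0.0018, 0.358 ]), array([0.1682, 0.0021, 0.358 ]), array([0.1681, 0.0026, 0.358 ])] (array([345.1754, 126.8562]), np.float64(183.60000000000002)) [345.9322 126.2846]
scene [array([0.1717, 0.005 , 0.358 ]), array([0.1716, 0.0057, 0.358 ]), array([0.1716, 0.0063, 0.358 ])] (array([171.1963, 111.0905]), np.float64(121.5)) [170.8973 109.7434]
[ 0.4425 -0.226   0.1065]
```

step_arm([
  {"xyz":[0,0,0],"spin":0,"jaw":1},
  {"xyz":[0,0,0],"spin":0,"jaw":1},
  {"xyz":[0,0,0],"spin":0,"jaw":1},
  {"xyz":[0,0,0],"spin":0,"jaw":1},
  {"xyz":[0,0,0],"spin":0,"jaw":1},
])

```text
time: 6.2
eef_pos: [0.4425, -0.226, 0.1065]
tcp_rot: [2.324, 2.111, 0.0]
force: [-2.4, 0.9, 13.7]
width: 0.0289
finger_force: 109.4
```

```bash
python3 - <<'E'
from ctl import *
for cam in("top","scene","top","scene"):
    v=cap(cam);print(cam,v[0],v[1],v[2]["time"],v[2]["moment"])
E
```

```text
top [0.168  0.0045 0.358 ] (array([344.1333, 126.8612]), np.float64(183.0)) 6.25 [ 0.3484  0.8475 -0.1704]
scene [0.1716 0.0062 0.358 ] (array([171.4248, 111.3281]), np.float64(119.94999999999999)) 6.3 [ 0.3609  0.9159 -0.3061]
top [0.168  0.0045 0.358 ] (array([344.1337, 126.8729]), np.float64(182.55)) 6.35 [ 0.367   0.8918 -0.1599]
scene [0.1717 0.0062 0.358 ] (array([171.4115, 111.3293]), np.float64(119.80000000000001)) 6.4 [ 0.4112  0.8852 -0.1772]
```

step_arm([
  {"xyz":[0,0,0],"spin":0,"jaw":1},
  {"xyz":[0,0,0],"spin":0,"jaw":1},
  {"xyz":[0,0,0],"spin":0,"jaw":1},
  {"xyz":[0,0,0],"spin":0,"jaw":1},
  {"xyz":[0,0,0],"spin":0,"jaw":1},
])

```text
time: 6.82
eef_pos: [0.4425, -0.226, 0.1066]
tcp_rot: [2.324, 2.111, 0.0]
force: [-2.9, 0.5, 14.9]
width: 0.0289
finger_force: 109.4
```

```bash
python3 - <<'E'
from ctl import *
for cam in("top","scene","top","scene"):
    v=cap(cam);print(cam,v[0],v[1],v[2]["time"],v[2]["moment"])
E
```

```text
top [0.1679 0.0045 0.358 ] (array([344.126 , 126.8786]), np.float64(183.35)) 6.8667 [ 0.4022  0.926  -0.1943]
scene [0.1716 0.0062 0.358 ] (array([171.4413, 111.3228]), np.float64(119.75)) 6.9167 [ 0.4068  0.8924 -0.2123]
top [0.1678 0.0045 0.358 ] (array([344.1081, 126.9215]), np.float64(180.90000000000003)) 6.9667 [ 0.2679  0.8576 -0.1975]
scene [0.1717 0.0062 0.358 ] (array([171.419 , 111.3275]), np.float64(119.70000000000002)) 7.0167 [ 0.4076  0.8769 -0.2136]
```

```bash
sed -i 's/S=H@P@H+.004\*\*2/S=H@P@H+.002**2/; s/(3e-4)\*\*2\*DT/(2e-3)**2*DT/' run.py; python3 - <<'E'
import json
t=json.load(open("kf.json"))
q=.008**2;t.update(x=[-.022,0,0],P=[[q,0,-q],[0,1e-6,0],[-q,0,q+1e-6]],y0=dict(top=.0045-.00546,scene=.0062-.00546));json.dump(t,open("kf.json","w"))
E
```

step_arm([
  {"xyz":[0,0,-1.0],"spin":0,"jaw":1},
  {"xyz":[0,0,-2.0],"spin":0,"jaw":1},
  {"xyz":[0.5,0,-2.0],"spin":0,"jaw":1},
  {"xyz":[0.8,0,-2.0],"spin":0,"jaw":1},
  {"xyz":[0.9,0,-2.0],"spin":0,"jaw":1},
])

```text
time: 7.43
eef_pos: [0.4436, -0.2036, 0.1967]
tcp_rot: [-2.325, -2.112, 0.001]
force: [0.3, 0.2, -9.3]
width: 0.0291
finger_force: 110.3
```

```bash
python3 run.py "0,0,.5,.8,.9" .24 1.2 5 15
```

```text
meas -0.0008 innov -0.0148 capx 0.165 area 212 top
t 7.48 th -0.0372 om -0.3570 b +0.0153 sd 0.0073 0.0057 | s 0.0241 r 0.0004 z 0.0936 roll [ 0.004 -0.001] M [ 0.208 -0.534  0.121] F [ 5.3  2.4 -1. ]
plan cm [1.2, 1.2, 1.2, 1.2, 1.2, 1.2, 1.2, 1.2, 1.2, 1.2] th [-0.044 -0.073 -0.14  -0.297 -0.666 -1.53 ] s [0.084 0.144 0.204 0.264 0.384 0.504]
```

```bash
sed -i 's/(.25\*DT\*\*.5)\*\*2\*.1,/(.25*DT**.5)**2*.1+(B[1]*dv*.2)**2,/' run.py; python3 - <<'E'
import json
t=json.load(open("kf.json"))
t.update(x=[-.022,-.25,.005],P=[[4e-5,1e-5,-2e-5],[1e-5,5e-3,0],[-2e-5,0,3e-5]]);json.dump(t,open("kf.json","w"))
E
```

step_arm([
  {"xyz":[1.0,0,0],"spin":0,"jaw":1},
  {"xyz":[1.0,0,0],"spin":0,"jaw":1},
  {"xyz":[1.0,0,0],"spin":0,"jaw":1},
  {"xyz":[1.0,0,0],"spin":0,"jaw":1},
  {"xyz":[1.0,0,0],"spin":0,"jaw":1},
])

```text
time: 7.9
eef_pos: [0.4487, -0.1527, 0.1946]
tcp_rot: [-2.323, -2.113, 0.001]
force: [-0.1, 0.2, -8.8]
width: 0.0286
finger_force: 110.2
```

```bash
python3 run.py "1,1,1,1,1" .24 1.5 5
```

```text
meas -0.0119 innov -0.0288 capx 0.168 area 210 top
t 7.95 th -0.0438 om -0.4147 b +0.0055 sd 0.0080 0.0056 | s 0.0755 r -0.0013 z 0.0882 roll [-0.001  0.001] M [0.367 0.098 0.144] F [ 0.9  3.2 -8.9]
plan cm [1.5, 1.5, 1.5, 1.5, 1.5, 1.5, 1.5, 1.5, 1.5, 1.5] th [-0.046 -0.069 -0.124 -0.253 -0.555 -1.261] s [0.151 0.226 0.301 0.376 0.526 0.676]
```

```bash
cat > plan.py <<'E'
import sys,subprocess
# re-plan only: plan.py sref vmax n
src=open("run.py").read().split("vs=np.repeat")[0].replace('rows=[float(a) for a in sys.argv[1].split(",") if a];sref=float(sys.argv[2]);vmax=float(sys.argv[3]);n=int(sys.argv[4]);skip=int(sys.argv[5]) if len(sys.argv)>5 else 0','sref,vmax=map(float,sys.argv[1:3]);n=int(sys.argv[3])')
exec(src)
s=get_state();s0=(s["eef_pos"]-np.array(t["o"]))[:2]@np.array([.104,.9946])
exec("N=40"+open("run.py").read().split("N=40")[1])
E
python3 plan.py .24 2.5 5; python3 plan.py .24 3 10; python3 plan.py .24 2.5 10
```

```text
plan cm [1.73, 2.42, 2.5, 2.5, 2.5, 2.1, 1.72, 1.41, 1.18, 0.98] th [0.007 0.012 0.008 0.004 0.001 0.   ] s [0.192 0.266 0.282 0.274 0.251 0.241]
plan cm [1.66, 2.36, 2.54, 2.45, 2.22, 1.96, 1.69, 1.45, 1.25, 1.06] th [ 0.053  0.012  0.009  0.004 -0.003  0.   ] s [0.188 0.262 0.28  0.274 0.253 0.242]
plan cm [1.66, 2.36, 2.5, 2.44, 2.23, 1.97, 1.71, 1.47, 1.26, 1.07] th [ 0.052  0.012  0.009  0.004 -0.003  0.   ] s [0.187 0.262 0.281 0.275 0.253 0.242]
```

step_arm([
  {"xyz":[1.7,-0.4,0],"spin":0,"jaw":1},
  {"xyz":[2.3,-0.4,0],"spin":0,"jaw":1},
  {"xyz":[2.3,-0.4,0],"spin":0,"jaw":1},
  {"xyz":[2.0,-0.4,0],"spin":0,"jaw":1},
  {"xyz":[1.6,-0.4,0],"spin":0,"jaw":1},
])

```text
time: 8.37
eef_pos: [0.4382, -0.0515, 0.195]
tcp_rot: [-2.323, -2.114, 0.0]
force: [0.5, -0.6, -9.1]
width: 0.0288
finger_force: 110.3
```

```bash
python3 run.py "1.7,2.3,2.3,2.0,1.6" .24 2.0 5
```

```text
meas +0.0140 innov -0.0132 capx 0.169 area 209 top
t 8.42 th -0.0342 om -0.6309 b +0.0060 sd 0.0099 0.0057 | s 0.1757 r -0.0231 z 0.0886 roll [-0.     0.001] M [0.632 0.297 0.258] F [ 0.2  6.5 -9.9]
plan cm [2.0, 2.0, 2.0, 2.0, 2.0, 2.0, 2.0, 2.0, 2.0, 2.0] th [-0.018  0.008  0.041  0.025  0.01   0.003] s [0.276 0.376 0.458 0.438 0.315 0.25 ]
```

```bash
cat > mhe.py <<'E'
# batch estimator over the whole log: hist.json = list of [rows cm, measured lean]; first has skip 15
from ctl import *
from scipy.optimize import least_squares
Hs=json.load(open("hist.json"))
W=7
def unpack(p,nh): return dict(th=p[0],om=p[1],b=p[2],sm=p[3],lag=p[4],sh=p[5],dist=p[6:6+nh])
def run(q,H,skip,n_ext=None):
    # sm scales gravity torque, sh scales inertial coupling, lag: first-order velocity lag s
    A2=np.array([[0,1],[(MGH*q["sm"]-K)/I,-D/I]]);b1=MH/I*q["sh"]
    x=np.array([q["th"],q["om"]]);va=0.;out=[]
    for i,(rows,_) in enumerate(H):
        if i: vs=[0]*PAU
        else: vs=[]
        vs=vs+list(np.repeat(np.array(rows)*.12,ROW))
        if i==0: vs=vs[skip:]
        for w in vs:
            dv=(w-va)*(1-np.exp(-DT/max(q["lag"],1e-4)));va+=dv
            a=A2@x;x=x+DT*(a+DT/2*A2@a)+np.array([DT/2,1])*(b1*dv)
            x[1]+=q["dist"][i]*DT
        out.append(x[0]+q["b"])
    return np.array(out),x,va
def est(v=True):
    H=Hs[-W:];first=len(Hs)<=W;nh=len(H)
    st=json.load(open("glob.json")) if os.path.exists("glob.json") else dict(b=.0,sm=1.,lag=.025,sh=1.)
    th0=-.022 if first else H[0][2]["th"];om0=0 if first else H[0][2]["om"]
    p0=np.r_[th0,om0,0.,1.,.025,1.,np.zeros(nh)]
    sd=np.r_[.01 if first else .004,.01 if first else .05,.01,.1,.015,.1,np.full(nh,.15)]
    z=np.array([h[1] for h in H])
    f=lambda p:np.r_[(run(unpack(p,nh),H,15 if first else 0)[0]-z)/.0015,(p-p0)/sd]
    r=least_squares(f,p0,bounds=(np.r_[-1,-3,-1,.5,.002,.5,-9*np.ones(nh)],np.r_[1,3,1,1.5,.1,1.5,9*np.ones(nh)]),x_scale=sd)
    q=unpack(r.x,nh);o,x,va=run(q,H,15 if first else 0)
    if v: print("fit",{k:np.round(a,4).tolist() if k=="dist" else round(float(a),4) for k,a in q.items()},"res",(o-z).round(4),"cost",round(r.cost,2),"th,om",x,"va",va)
    return q,x,va
E
echo '[[[0,0,0.5,0.8,0.9],-0.0008],[[1,1,1,1,1],-0.0119],[[1.7,2.3,2.3,2.0,1.6],0.0140]]'>hist.json
python3 -c "
from mhe import *
est()"
```

```text
fit {'th': -0.0327, 'om': -0.0006, 'b': 0.0095, 'sm': 1.0535, 'lag': 0.025, 'sh': 0.9332, 'dist': [-0.0333, -0.0515, -0.038]} res [-0.0002 -0.0002  0.0001] cost 1.52 th,om [ 0.0046 -0.1049] va 0.1937563596961032
```

```bash
python3 - <<'E'
s=open("mhe.py").read()
s=s.replace('va=0.;out=[]','va=q.get("va",0.);out=[];q["st"]=[]')
s=s.replace("    for i,(rows,_) in enumerate(H):\n        if i: vs","    for i,h in enumerate(H):\n        rows=h[0];q['st'].append(dict(th=float(x[0]),om=float(x[1]),va=float(va)))\n        if i or not q['first']: vs")
s=s.replace("if i==0: vs=vs[skip:]","if i==0 and q['first']: vs=vs[skip:]")
s=s.replace('def unpack(p,nh): return dict(','def unpack(p,nh): return dict(first=len(Hs)<=W,va=0. if len(Hs)<=W else Hs[-W][2]["va"],')
s=s.replace("p0=np.r_[th0,om0,0.,1.,.025,1.,np.zeros(nh)]","p0=np.r_[th0,om0,st['b'],st['sm'],.025,st['sh'],np.zeros(nh)]")
s=s.replace(".004,.01 if first else .05,.01,.1,.015,.1,",".004,.01 if first else .05,.01 if first else .004,.1 if first else .05,.015,.1 if first else .05,")
s=s.replace("    if v: print","    for h,d in zip(H,q['st']):\n        del h[2:];h.append(d)\n    json.dump(Hs,open('hist.json','w'));json.dump({k:float(q[k]) for k in('b','sm','sh')},open('glob.json','w')) if len(Hs)>=W else None\n    if v: print")
s=s.replace('for k,a in q.items()}','for k,a in q.items() if k not in("st","first","va")}')
open("mhe.py","w").write(s)
open("go2.py","w").write('''# go2.py "rows" sref vmax n ; rows "" = replan only
import sys,json
sys.argv+=["5"]
from ctl import *
t=json.load(open("kf.json"));rows=[float(a) for a in sys.argv[1].split(",") if a];sref,vmax=map(float,sys.argv[2:4]);n=int(sys.argv[4])
if rows:
    H=json.load(open("hist.json"))
    for cam in("top","scene"):
        Y,b,s,p,im=cap(cam)
        if Y is not None: break
        print("no cap",cam,p)
    zm=-(Y[1]-t["y0"][cam])/L;H.append([rows,zm]);json.dump(H,open("hist.json","w"))
    if cam=="scene": print("NOTE extra pause")
    print(f"meas {zm:+.4f} capx {Y[0]:.3f} area {b[1]:.0f} {cam}")
s=get_state();d=s["eef_pos"]-np.array(t["o"]);s0=d[:2]@np.array([.104,.9946]);r0=d[:2]@np.array([.9946,-.104])
from mhe import *
q,x,va=est()
A2=np.array([[0,1],[(MGH*q["sm"]-K)/I,-D/I]]);b1=MH/I*q["sh"];g=1-np.exp(-DT/q["lag"])
ev=np.linalg.eig(A2.T);k=np.argmax(ev[0]);lv=ev[1][:,k]/ev[1][0,k]
def adv(x,va,w,m):
    for _ in range(m):
        dv=(w-va)*g;va+=dv;a=A2@x;x=x+DT*(a+DT/2*A2@a)+np.array([DT/2,1])*(b1*dv)
    return x,va
N=40
xs,vs=adv(x,va,0.,PAU)
print("t %.2f th %+.4f om %+.4f slow %+.4f | s %.4f r %.4f z %.4f F %s pivot-mat cm %s"%(s["time"],*xs,lv@xs,s0,r0,d[2],s["force"].round(1),((s["eef_pos"][:2]+.17*np.array([.9946,-.104])-[.571,.002])*100).round(1)))
def sim(u,x,va):
    th=[];c=np.cumsum(u);w=[]
    for i,ui in enumerate(u):
        x,va=adv(x,va,ui*12,ROW);th.append(x[0]);w.append(va/12)
        if (i+1)%n==0: x,va=adv(x,va,0.,PAU)
    return np.r_[np.array(th)/.03,c/.06,np.diff(np.r_[0,u])/.005,lv@x/.002]
z=np.zeros(N);f0=sim(z,xs,vs);f0[N:2*N]+=(s0-sref)/.06
J=np.array([sim(e,np.zeros(2),0.) for e in np.eye(N)]).T
u=lsq_linear(J,-f0,(-vmax/100,vmax/100)).x;f=J@u+f0
print("plan cm",np.round(u[:10]*100,1).tolist(),"th",(f[:N]*.03)[[4,9,14,19,24,29]].round(3),"s",(f[N:2*N]*.06+sref)[[4,9,14,19,29,39]].round(3))
''')
E
python3 go2.py "" .24 2 5;python3 go2.py "" .24 2.5 5
```

```text
fit {'th': -0.0327, 'om': -0.0006, 'b': 0.0095, 'sm': 1.0535, 'lag': 0.025, 'sh': 0.9332, 'dist': [-0.0333, -0.0515, -0.038]} res [-0.0002 -0.0002  0.0001] cost 1.52 th,om [ 0.0046 -0.1049] va 0.1937563596961032
t 8.42 th -0.0235 om -0.6621 slow -0.0590 | s 0.1757 r -0.0231 z 0.0886 F [ 0.2  6.5 -9.9] pivot-mat cm [ 3.6 -6.9]
plan cm [2.0, 2.0, 2.0, 2.0, 2.0, 2.0, 2.0, 2.0, 2.0, 2.0] th [ 0.014  0.02   0.035  0.072  0.032 -0.024] s [0.276 0.376 0.476 0.576 0.513 0.354]
fit {'th': -0.0327, 'om': -0.0006, 'b': 0.0095, 'sm': 1.0535, 'lag': 0.025, 'sh': 0.9332, 'dist': [-0.0333, -0.0515, -0.038]} res [-0.0002 -0.0002  0.0001] cost 1.52 th,om [ 0.0046 -0.1049] va 0.1937563596961032
t 8.42 th -0.0235 om -0.6621 slow -0.0590 | s 0.1757 r -0.0231 z 0.0886 F [ 0.2  6.5 -9.9] pivot-mat cm [ 3.6 -6.9]
plan cm [2.5, 2.5, 2.5, 2.5, 2.5, 2.5, 2.5, 2.2, 1.7, 1.1] th [ 0.052  0.058  0.005 -0.014 -0.014 -0.009] s [0.301 0.4   0.391 0.34  0.262 0.233]
```

```bash
sed -i 's/\/.005,lv/\/.008,lv/' go2.py; python3 go2.py "" .24 4 5|tail -1
```

```text
plan cm [3.3, 3.8, 3.3, 2.7, 2.1, 1.4, 0.8, 0.4, 0.1, -0.2] th [ 0.077  0.015 -0.007 -0.011 -0.008 -0.004] s [0.327 0.352 0.322 0.286 0.247 0.235]
```

step_arm([
  {"xyz":[3.0,0,0],"spin":0,"jaw":1},
  {"xyz":[3.2,0,0],"spin":0,"jaw":1},
  {"xyz":[2.6,-0.3,0],"spin":0,"jaw":1},
  {"xyz":[2.0,-0.3,0],"spin":0,"jaw":1},
  {"xyz":[1.4,-0.3,0],"spin":0,"jaw":1},
])

```text
time: 8.83
eef_pos: [0.4409, 0.0713, 0.1951]
tcp_rot: [-2.322, -2.115, -0.0]
force: [0.3, 0.9, -9.1]
width: 0.0291
finger_force: 110.3
```

```bash
python3 go2.py "3,3.2,2.6,2,1.4" .24 2.5 5
```

```text
meas +0.0238 capx 0.169 area 215 top
fit {'th': -0.0357, 'om': -0.0007, 'b': 0.0132, 'sm': 0.9869, 'lag': 0.0301, 'sh': 0.9407, 'dist': [-0.0363, -0.0198, -0.0152, -0.1118]} res [ 0.0001  0.0001 -0.0008  0.0003] cost 2.55 th,om [ 0.0109 -0.1877] va 0.1727984604258274
t 8.88 th -0.0153 om -0.6046 slow -0.0480 | s 0.2975 r -0.0331 z 0.0886 F [-0.5  4.9 -8.7] pivot-mat cm [3.9 5.4]
plan cm [2.5, 2.5, 2.5, 2.5, 2.5, 2.5, 2.5, 1.9, 1.2, 0.6] th [ 0.068  0.063 -0.005 -0.024 -0.021 -0.013] s [0.423 0.509 0.463 0.382 0.273 0.231]
```

```bash
sed -i 's/(-vmax\/100,vmax\/100))/(np.where(np.arange(N)%n==n-1,-.01,-vmax\/100),np.where(np.arange(N)%n==n-1,.01,vmax\/100)))/; s/\/.008,lv/\/.01,lv/' go2.py; python3 go2.py "" .24 4 5|tail -1; python3 go2.py "" .27 3.5 5|tail -1
```

```text
plan cm [4.0, 4.0, 3.8, 2.7, 1.0, 0.8, 0.3, -0.1, -0.5, -0.8] th [ 0.077  0.012 -0.008 -0.016 -0.015 -0.008] s [0.453 0.45  0.39  0.329 0.257 0.231]
plan cm [3.5, 3.5, 3.5, 3.1, 1.0, 1.2, 0.8, 0.3, -0.0, -0.4] th [ 0.07   0.022 -0.007 -0.016 -0.014 -0.008] s [0.443 0.462 0.413 0.356 0.287 0.262]
```

step_arm([
  {"xyz":[3.6,0,0],"spin":0,"jaw":1},
  {"xyz":[3.6,0,0],"spin":0,"jaw":1},
  {"xyz":[3.4,0,0],"spin":0,"jaw":1},
  {"xyz":[2.6,0,0],"spin":0,"jaw":1},
  {"xyz":[1.0,0,0],"spin":0,"jaw":1},
])

```text
time: 9.3
eef_pos: [0.4542, 0.2144, 0.1951]
tcp_rot: [-2.32, -2.116, -0.002]
force: [-0.6, 0.5, -8.9]
width: 0.0288
finger_force: 110.3
```

```bash
python3 go2.py "3.6,3.6,3.4,2.6,1" .24 2.5 5
```

```text
meas +0.0842 capx 0.168 area 218 top
fit {'th': -0.035, 'om': -0.0007, 'b': 0.0126, 'sm': 1.0276, 'lag': 0.0307, 'sh': 0.9555, 'dist': [-0.0304, -0.0033, -0.0306, -0.1427, 0.0448]} res [ 0.0002  0.     -0.0011  0.0008 -0.0001] cost 2.8 th,om [ 0.0714 -0.3278] va 0.13318993482124747
t 9.35 th +0.0471 om -0.4779 slow +0.0214 | s 0.4394 r -0.0342 z 0.0885 F [-0.3  3.1 -9.8] pivot-mat cm [ 5.2 19.5]
plan cm [0.6, 0.4, 0.0, -0.3, -0.6, -1.1, -1.2, -1.2, -1.2, -1.0] th [ 0.016 -0.008 -0.016 -0.015 -0.009 -0.004] s [0.441 0.384 0.323 0.28  0.243 0.232]
```

step_arm([
  {"xyz":[0.6,-0.2,0],"spin":0,"jaw":1},
  {"xyz":[0.4,-0.2,0],"spin":0,"jaw":1},
  {"xyz":[0,-0.2,0],"spin":0,"jaw":1},
  {"xyz":[-0.3,-0.2,0],"spin":0,"jaw":1},
  {"xyz":[-0.6,-0.2,0],"spin":0,"jaw":1},
])

```text
time: 9.77
eef_pos: [0.4445, 0.2116, 0.1953]
tcp_rot: [-2.325, -2.113, 0.0]
force: [0.1, 0.4, -9.1]
width: 0.0287
finger_force: 110.3
```

```bash
python3 go2.py ".6,.4,0,-.3,-.6" .24 2.5 5
```

```text
meas +0.0335 capx 0.169 area 217 top
fit {'th': -0.0346, 'om': -0.0007, 'b': 0.0122, 'sm': 1.0278, 'lag': 0.0292, 'sh': 0.9421, 'dist': [-0.0298, -0.0035, -0.0247, -0.151, 0.0439, 0.0078]} res [ 0.0001  0.0001 -0.0012  0.0008 -0.0001 -0.    ] cost 2.83 th,om [ 0.0213 -0.0613] va -0.06979651329855087
t 9.82 th +0.0282 om +0.2142 slow +0.0397 | s 0.4337 r -0.0437 z 0.0886 F [ 0.  -2.  -9.2] pivot-mat cm [ 4.2 19. ]
plan cm [-1.4, -1.7, -1.6, -1.5, -1.0, -1.4, -1.3, -1.2, -1.1, -1.0] th [-0.013 -0.019 -0.013 -0.007 -0.003 -0.001] s [0.362 0.301 0.264 0.246 0.237 0.237]
```

step_arm([
  {"xyz":[-1.4,0,0],"spin":0,"jaw":1},
  {"xyz":[-1.7,0,0],"spin":0,"jaw":1},
  {"xyz":[-1.6,0,0],"spin":0,"jaw":1},
  {"xyz":[-1.5,0,0],"spin":0,"jaw":1},
  {"xyz":[-1.0,0,0],"spin":0,"jaw":1},
])

```text
time: 10.23
eef_pos: [0.4377, 0.138, 0.1953]
tcp_rot: [2.326, 2.11, -0.001]
force: [0.4, -0.7, -8.8]
width: 0.0287
finger_force: 110.2
```

```bash
python3 go2.py "-1.4,-1.7,-1.6,-1.5,-1" .24 2.5 5
```

```text
meas +0.0257 capx 0.168 area 219 top
fit {'th': -0.0322, 'om': -0.0006, 'b': 0.0089, 'sm': 0.9966, 'lag': 0.0278, 'sh': 0.8994, 'dist': [-0.0446, -0.112, -0.0864, -0.2018, 0.0262, -0.0763, 0.3672]} res [-0.0006  0.     -0.0014  0.001  -0.0012  0.0031 -0.0011] cost 9.4 th,om [0.0156 0.1751] va -0.12303454622279285
t 10.28 th +0.0364 om +0.4676 slow +0.0617 | s 0.3602 r -0.0425 z 0.0887 F [ 1.3 -4.1 -7.9] pivot-mat cm [ 3.6 11.7]
plan cm [-2.5, -2.5, -2.5, -2.5, -1.0, -2.5, -2.5, -2.5, -2.5, -1.0] th [-0.006 -0.027 -0.063 -0.     0.011  0.017] s [0.25  0.14  0.04  0.064 0.177 0.234]
```

```bash
sed -i 's/im=(optics.grab_frame(cam) if sh is None else sh);s=get_state();/s=get_state();im=optics.grab_frame(cam);/' ctl.py
sed -i 's/^W=7/W=9/; s/np.full(nh,.15)/np.full(nh,.08)/' mhe.py
sed -i 's/.1 if first else .05,.015,.1 if first else .05,/.15 if first else .05,.02,.2 if first else .05,/' mhe.py
python3 - <<'E'
import json
r=[[0,0,0.5,0.8,0.9],[1]*5,[1.7,2.3,2.3,2,1.6],[3,3.2,2.6,2,1.4],[3.6,3.6,3.4,2.6,1],[.6,.4,0,-.3,-.6],[-1.4,-1.7,-1.6,-1.5,-1]]
m=[-.0078,-.0196,.0035,.0158,.0834,.0404,.0314]
json.dump([list(a) for a in zip(r,m)],open("hist.json","w"))
E
rm -f glob.json; python3 go2.py "" .24 3 5; python3 go2.py "" .24 4 5|tail -1
```

```text
fit {'th': -0.0327, 'om': -0.0006, 'b': 0.0046, 'sm': 1.1046, 'lag': 0.0381, 'sh': 0.9548, 'dist': [-0.0073, -0.0048, -0.0146, -0.0275, 0.0079, -0.0126, 0.0345]} res [ 0.0001 -0.0002 -0.0007  0.0006 -0.0007  0.0011 -0.0003] cost 1.98 th,om [0.0264 0.193 ] va -0.12689684141458596
t 10.28 th +0.0472 om +0.4916 slow +0.0733 | s 0.3602 r -0.0425 z 0.0887 F [ 1.3 -4.1 -7.9] pivot-mat cm [ 3.6 11.7]
plan cm [-3.0, -3.0, -3.0, -3.0, -1.0, -3.0, -3.0, -3.0, -3.0, -1.0] th [-0.009 -0.043 -0.05   0.001  0.013  0.016] s [0.23  0.1   0.021 0.068 0.191 0.251]
plan cm [-4.0, -4.0, -4.0, -3.6, -1.0, -1.9, -1.6, -1.1, -0.7, -0.4] th [-0.058 -0.032  0.001  0.01   0.008  0.005] s [0.194 0.137 0.155 0.19  0.232 0.246]
```

step_arm([
  {"xyz":[-4.0,0,0],"spin":0,"jaw":1},
  {"xyz":[-4.0,0,0],"spin":0,"jaw":1},
  {"xyz":[-4.0,0,0],"spin":0,"jaw":1},
  {"xyz":[-3.4,0,0],"spin":0,"jaw":1},
  {"xyz":[-1.2,0,0],"spin":0,"jaw":1},
])

```text
time: 10.7
eef_pos: [0.421, -0.0299, 0.1953]
tcp_rot: [2.329, 2.107, -0.003]
force: [0.5, -0.0, -9.5]
width: 0.0293
finger_force: 110.4
```

```bash
python3 go2.py "-4,-4,-4,-3.4,-1.2" .24 2.5 5
```

```text
meas -0.0433 capx 0.168 area 217 top
fit {'th': -0.0316, 'om': -0.0005, 'b': 0.0037, 'sm': 1.0859, 'lag': 0.0415, 'sh': 0.9232, 'dist': [-0.0118, -0.0301, -0.0193, -0.021, 0.0275, -0.03, 0.0308, 0.0323]} res [-0.0006 -0.0001 -0.0006  0.0012 -0.0013  0.001   0.0006 -0.0003] cost 2.73 th,om [-0.0473  0.4904] va -0.1808101614332753
t 10.75 th -0.0152 om +0.6498 slow +0.0195 | s 0.1926 r -0.0416 z 0.0888 F [-0.2 -4.1 -9.6] pivot-mat cm [ 1.9 -5. ]
plan cm [-2.5, -2.5, -2.0, -1.5, -1.0, -0.3, 0.2, 0.4, 0.6, 0.8] th [-0.055 -0.001  0.013  0.012  0.007  0.003] s [0.097 0.115 0.163 0.202 0.237 0.246]
```

step_arm([
  {"xyz":[-2.4,0,0],"spin":0,"jaw":1},
  {"xyz":[-2.4,0,0],"spin":0,"jaw":1},
  {"xyz":[-1.8,0,0],"spin":0,"jaw":1},
  {"xyz":[-1.2,0,0],"spin":0,"jaw":1},
  {"xyz":[-0.7,0,0],"spin":0,"jaw":1},
])

```text
time: 11.17
eef_pos: [0.4137, -0.1111, 0.1954]
tcp_rot: [2.327, 2.111, -0.0]
force: [0.1, -0.5, -9.6]
width: 0.0287
finger_force: 110.3
```

```bash
python3 go2.py "-2.4,-2.4,-1.8,-1.2,-.7" .24 2.5 5
```

```text
meas -0.0688 capx 0.168 area 217 top
fit {'th': -0.037, 'om': -0.0008, 'b': 0.0056, 'sm': 1.0308, 'lag': 0.0129, 'sh': 0.9683, 'dist': [-0.0076, 0.0061, -0.0266, -0.0149, 0.0386, -0.0771, 0.041, 0.0539, -0.0502]} res [ 0.0005 -0.0006 -0.0005  0.0017 -0.0027  0.0016  0.0013 -0.002   0.0005] cost 7.02 th,om [-0.0739 -0.0058] va -0.08409431413053775
t 11.22 th -0.0624 om +0.1969 slow -0.0518 | s 0.1109 r -0.0405 z 0.0888 F [-0.4 -2.1 -9.4] pivot-mat cm [  1.2 -13.1]
plan cm [2.2, 2.4, 2.1, 1.7, 1.0, 1.2, 1.0, 0.8, 0.7, 0.6] th [ 0.027  0.018  0.005 -0.    -0.002 -0.002] s [0.205 0.246 0.257 0.255 0.245 0.241]
```

step_arm([
  {"xyz":[2.2,0,0],"spin":0,"jaw":1},
  {"xyz":[2.4,0,0],"spin":0,"jaw":1},
  {"xyz":[2.1,0,0],"spin":0,"jaw":1},
  {"xyz":[1.7,0,0],"spin":0,"jaw":1},
  {"xyz":[1.0,0,0],"spin":0,"jaw":1},
])

```text
time: 11.63
eef_pos: [0.4232, -0.0132, 0.1955]
tcp_rot: [-2.322, -2.116, -0.002]
force: [-0.6, 0.6, -9.9]
width: 0.0285
finger_force: 110.3
```

```bash
python3 go2.py "2.2,2.4,2.1,1.7,1" .24 2.5 5
```

```text
meas +0.0341 capx 0.168 area 214 top
fit {'th': -0.0129, 'om': 0.0155, 'b': 0.0057, 'sm': 1.0294, 'lag': 0.0122, 'sh': 0.9733, 'dist': [-0.0048, -0.0306, -0.0152, 0.0411, -0.0695, 0.0484, 0.0632, -0.0415, 0.0085]} res [-0.0006 -0.0004  0.0017 -0.0025  0.0017  0.0015 -0.0019  0.0007 -0.0001] cost 5.65 th,om [ 0.0284 -0.1119] va 0.1200923245098062
t 11.68 th +0.0048 om -0.4317 slow -0.0185 | s 0.2108 r -0.0413 z 0.0890 F [ 1.   2.4 -8.8] pivot-mat cm [ 2.1 -3.2]
plan cm [0.9, 1.0, 0.8, 0.7, 0.6, 0.4, 0.3, 0.2, 0.1, 0.1] th [ 0.019  0.005 -0.    -0.002 -0.002 -0.001] s [0.25  0.26  0.257 0.251 0.242 0.239]
```

step_arm([
  {"xyz":[0.9,-0.1,0],"spin":0,"jaw":1},
  {"xyz":[0.9,-0.1,0],"spin":0,"jaw":1},
  {"xyz":[0.8,-0.1,0],"spin":0,"jaw":1},
  {"xyz":[0.7,-0.1,0],"spin":0,"jaw":1},
  {"xyz":[0.6,-0.1,0],"spin":0,"jaw":1},
])

```text
time: 12.1
eef_pos: [0.4217, 0.0242, 0.1953]
tcp_rot: [-2.324, -2.113, -0.0]
force: [0.2, -0.0, -8.8]
width: 0.0288
finger_force: 110.3
```

```bash
python3 go2.py ".9,.9,.8,.7,.6" .24 .8 5
```

```text
meas +0.0286 capx 0.168 area 217 top
fit {'th': -0.0263, 'om': -0.0526, 'b': 0.0051, 'sm': 1.0201, 'lag': 0.0094, 'sh': 0.9797, 'dist': [-0.0088, -0.0204, 0.0382, -0.0768, 0.0393, 0.0542, -0.0436, 0.0002, 0.02]} res [-0.0008  0.0017 -0.0027  0.0015  0.0013 -0.0017  0.0004  0.0005 -0.0002] cost 5.54 th,om [0.0233 0.02  ] va 0.0720017562760222
t 12.15 th +0.0116 om -0.2072 slow +0.0004 | s 0.2476 r -0.0469 z 0.0888 F [ 0.   2.  -9.3] pivot-mat cm [2.  0.5]
plan cm [0.0, 0.0, 0.0, 0.0, -0.0, -0.0, -0.0, -0.0, -0.0, -0.0] th [ 0.001 -0.    -0.001 -0.001 -0.    -0.   ] s [0.248 0.246 0.244 0.242 0.24  0.24 ]
```

step_arm([
  {"xyz":[0,0,0],"spin":0,"jaw":1},
  {"xyz":[0,0,0],"spin":0,"jaw":1},
  {"xyz":[0,0,0],"spin":0,"jaw":1},
  {"xyz":[0,0,0],"spin":0,"jaw":1},
  {"xyz":[0,0,0],"spin":0,"jaw":1},
])

```text
time: 12.57
eef_pos: [0.4218, 0.023, 0.1953]
tcp_rot: [2.325, 2.112, -0.0]
force: [0.7, 0.0, -8.9]
width: 0.0284
finger_force: 110.3
```

```bash
python3 go2.py "0,0,0,0,0" .24 .8 5
```

```text
meas +0.0053 capx 0.168 area 218 top
fit {'th': -0.0027, 'om': -0.0985, 'b': 0.0048, 'sm': 1.0173, 'lag': 0.0081, 'sh': 0.984, 'dist': [0.01, 0.0392, -0.0804, 0.035, 0.0516, -0.0464, -0.0138, 0.011, -0.0056]} res [ 0.0014 -0.0027  0.0015  0.0013 -0.0017  0.      0.0005 -0.0003  0.0001] cost 5.21 th,om [0.0006 0.0006] va 5.341774274155602e-27
t 12.62 th +0.0006 om +0.0009 slow +0.0006 | s 0.2456 r -0.0466 z 0.0887 F [ 0.8  0.  -9.2] pivot-mat cm [2.  0.3]
plan cm [0.0, -0.0, -0.0, -0.0, -0.0, -0.0, -0.0, -0.0, -0.0, -0.0] th [ 0.    -0.    -0.001 -0.    -0.    -0.   ] s [0.245 0.243 0.242 0.241 0.24  0.24 ]
```

step_arm([
  {"xyz":[0,0,0],"spin":0,"jaw":1},
  {"xyz":[0,0,0],"spin":0,"jaw":1},
  {"xyz":[0,0,0],"spin":0,"jaw":1},
  {"xyz":[0,0,0],"spin":0,"jaw":1},
  {"xyz":[0,0,0],"spin":0,"jaw":1},
])

```text
time: 13.03
eef_pos: [0.4218, 0.0234, 0.1953]
tcp_rot: [-2.325, -2.113, -0.0]
force: [0.2, -0.3, -8.2]
width: 0.0288
finger_force: 110.3
```

step_arm([
  {"xyz":[0,0,0],"spin":0,"jaw":1},
  {"xyz":[0,0,0],"spin":0,"jaw":1},
  {"xyz":[0,0,0],"spin":0,"jaw":1},
  {"xyz":[0,0,0],"spin":0,"jaw":1},
  {"xyz":[0,0,0],"spin":0,"jaw":1},
])

```text
time: 13.45
eef_pos: [0.4218, 0.0234, 0.1953]
tcp_rot: [-2.325, -2.113, -0.0]
force: [0.1, 0.3, -9.4]
width: 0.0289
finger_force: 110.3
```

```bash
python3 go2.py "0,0,0,0,0,0,0,0,0,0" .24 .8 5
```

```text
meas +0.0021 capx 0.168 area 218 top
fit {'th': 0.0143, 'om': -0.107, 'b': 0.0055, 'sm': 0.9934, 'lag': 0.0048, 'sh': 0.9808, 'dist': [-0.0027, -0.0626, 0.047, 0.0394, -0.0418, 0.0095, 0.0307, 0.0065, -0.0116]} res [-0.0019  0.0017  0.0008 -0.0016  0.0005  0.0007 -0.0001 -0.0003  0.    ] cost 3.89 th,om [-0.0033 -0.0067] va 4.26571116482677e-123
t 13.50 th -0.0037 om -0.0069 slow -0.0040 | s 0.2459 r -0.0466 z 0.0888 F [ 0.2  0.2 -8.7] pivot-mat cm [2.  0.4]
plan cm [0.3, 0.3, 0.2, 0.2, 0.1, 0.0, -0.0, -0.0, -0.0, -0.1] th [ 0.006  0.    -0.001 -0.001 -0.001 -0.001] s [0.256 0.255 0.25  0.246 0.241 0.239]
```

step_arm([
  {"xyz":[0.3,0,0],"spin":0,"jaw":1},
  {"xyz":[0.2,0,0],"spin":0,"jaw":1},
  {"xyz":[0.2,0,0],"spin":0,"jaw":1},
  {"xyz":[0.1,0,0],"spin":0,"jaw":1},
  {"xyz":[0.1,0,0],"spin":0,"jaw":1},
])

```text
time: 13.92
eef_pos: [0.4227, 0.0326, 0.1953]
tcp_rot: [-2.324, -2.113, -0.0]
force: [-0.4, 0.2, -9.0]
width: 0.0291
finger_force: 110.3
```

step_arm([
  {"xyz":[0,0,0],"spin":0,"jaw":1},
  {"xyz":[0,0,0],"spin":0,"jaw":1},
  {"xyz":[0,0,0],"spin":0,"jaw":1},
  {"xyz":[0,0,0],"spin":0,"jaw":1},
  {"xyz":[0,0,0],"spin":0,"jaw":1},
])

```text
time: 14.33
eef_pos: [0.4226, 0.0322, 0.1953]
tcp_rot: [2.325, 2.113, -0.0]
force: [0.1, -0.5, -8.7]
width: 0.0287
finger_force: 110.3
```

```bash
python3 go2.py ".3,.2,.2,.1,.1,0,0,0,0,0" .24 .8 5
```

```text
meas +0.0122 capx 0.168 area 215 top
fit {'th': 0.0748, 'om': -0.2016, 'b': 0.0046, 'sm': 1.0034, 'lag': 0.0027, 'sh': 0.9693, 'dist': [-0.004, 0.0257, 0.0272, -0.02, 0.0151, -0.0029, -0.0236, -0.0335, 0.0117]} res [ 0.0006  0.0006 -0.0009  0.0006 -0.0001 -0.0005 -0.0004  0.0003 -0.    ] cost 1.6 th,om [0.0076 0.0146] va 3.1708008104457577e-69
t 14.38 th +0.0084 om +0.0156 slow +0.0092 | s 0.2548 r -0.0467 z 0.0888 F [-0.6 -0.2 -8.8] pivot-mat cm [2.1 1.3]
plan cm [-0.4, -0.5, -0.4, -0.3, -0.3, -0.2, -0.1, -0.1, -0.1, -0.0] th [-0.009 -0.003  0.     0.001  0.001  0.001] s [0.236 0.231 0.232 0.235 0.239 0.24 ]
```

step_arm([
  {"xyz":[-0.4,0,0],"spin":0,"jaw":1},
  {"xyz":[-0.5,0,0],"spin":0,"jaw":1},
  {"xyz":[-0.4,0,0],"spin":0,"jaw":1},
  {"xyz":[-0.3,0,0],"spin":0,"jaw":1},
  {"xyz":[-0.3,0,0],"spin":0,"jaw":1},
])

```text
time: 14.8
eef_pos: [0.4208, 0.0128, 0.1953]
tcp_rot: [2.325, 2.112, -0.0]
force: [0.2, 0.3, -8.4]
width: 0.0289
finger_force: 110.3
```

```bash
python3 go2.py "-.4,-.5,-.4,-.3,-.3" .24 .8 10
```

```text
meas -0.0079 capx 0.168 area 216 top
fit {'th': 0.0365, 'om': -0.0003, 'b': 0.0049, 'sm': 1.0056, 'lag': 0.0035, 'sh': 0.9699, 'dist': [0.0083, 0.032, -0.0145, 0.0206, 0.0041, -0.0171, -0.0253, 0.0127, -0.0224]} res [ 0.0009 -0.0008  0.0007 -0.     -0.0004 -0.0003  0.0004 -0.0006  0.0002] cost 1.47 th,om [-0.0125 -0.02  ] va -0.036
t 14.85 th -0.0064 om +0.0884 slow -0.0017 | s 0.2348 r -0.0465 z 0.0887 F [ 0.5 -1.9 -9.8] pivot-mat cm [ 1.9 -0.7]
plan cm [0.1, 0.1, 0.1, 0.0, 0.0, 0.0, 0.0, 0.0, 0.0, 0.0] th [ 0.001  0.001  0.     0.     0.    -0.   ] s [0.238 0.239 0.24  0.24  0.24  0.24 ]
```

step_arm([
  {"xyz":[0.1,0,0],"spin":0,"jaw":1},
  {"xyz":[0.1,0,0],"spin":0,"jaw":1},
  {"xyz":[0.1,0,0],"spin":0,"jaw":1},
  {"xyz":[0,0,0],"spin":0,"jaw":1},
  {"xyz":[0,0,0],"spin":0,"jaw":1},
])

```text
time: 15.27
eef_pos: [0.4211, 0.0167, 0.1953]
tcp_rot: [-2.324, -2.114, -0.0]
force: [-0.4, 0.3, -9.6]
width: 0.0288
finger_force: 110.3
```

step_arm([
  {"xyz":[0,0,0],"spin":0,"jaw":1},
  {"xyz":[0,0,0],"spin":0,"jaw":1},
  {"xyz":[0,0,0],"spin":0,"jaw":1},
  {"xyz":[0,0,0],"spin":0,"jaw":1},
  {"xyz":[0,0,0],"spin":0,"jaw":1},
])

```text
time: 15.68
eef_pos: [0.4211, 0.0164, 0.1953]
tcp_rot: [2.325, 2.113, -0.0]
force: [-0.0, -0.5, -9.2]
width: 0.0288
finger_force: 110.3
```

```bash
python3 go2.py ".1,.1,.1,0,0,0,0,0,0,0" .24 .8 10
```

```text
meas -0.0053 capx 0.168 area 216 top
fit {'th': 0.0288, 'om': 0.1552, 'b': 0.0056, 'sm': 1.0257, 'lag': 0.0062, 'sh': 0.9785, 'dist': [0.0068, -0.0036, 0.0177, 0.0168, -0.0015, -0.0061, 0.0255, -0.018, -0.0303]} res [-0.0003  0.0004  0.0003 -0.0002 -0.0002  0.0005 -0.0004 -0.0004  0.0001] cost 1.06 th,om [-0.0108 -0.0223] va 2.205387016391145e-43
t 15.73 th -0.0119 om -0.0234 slow -0.0132 | s 0.2389 r -0.0465 z 0.0888 F [-1.6 -0.5 -8.7] pivot-mat cm [ 1.9 -0.3]
plan cm [0.8, 0.8, 0.6, 0.4, 0.3, 0.2, 0.1, 0.0, -0.0, -0.1] th [ 0.014  0.003 -0.002 -0.003 -0.002 -0.001] s [0.268 0.271 0.262 0.254 0.243 0.239]
```

step_arm([
  {"xyz":[0.7,0,0],"spin":0,"jaw":1},
  {"xyz":[0.7,0,0],"spin":0,"jaw":1},
  {"xyz":[0.6,0,0],"spin":0,"jaw":1},
  {"xyz":[0.4,0,0],"spin":0,"jaw":1},
  {"xyz":[0.2,0,0],"spin":0,"jaw":1},
])

```text
time: 16.15
eef_pos: [0.4236, 0.0433, 0.1953]
tcp_rot: [-2.323, -2.114, -0.0]
force: [-0.3, -0.1, -9.2]
width: 0.0286
finger_force: 110.3
```

```bash
python3 go2.py ".7,.7,.6,.4,.2" .25 .8 5
```

```text
meas +0.0150 capx 0.168 area 216 top
fit {'th': -0.0485, 'om': 0.3472, 'b': 0.0055, 'sm': 1.0406, 'lag': 0.0111, 'sh': 0.9818, 'dist': [0.0046, 0.0083, 0.0207, -0.0049, -0.0088, 0.0216, -0.0188, -0.0262, 0.0115]} res [ 0.0001  0.0005 -0.0003 -0.0002  0.0005 -0.0005 -0.0004  0.0004 -0.0001] cost 0.73 th,om [ 0.0095 -0.0317] va 0.024013025118991713
t 16.20 th +0.0044 om -0.0859 slow -0.0002 | s 0.2659 r -0.0468 z 0.0888 F [-0.6  0.6 -8.4] pivot-mat cm [2.2 2.4]
plan cm [0.1, 0.1, 0.1, 0.0, -0.0, -0.1, -0.1, -0.1, -0.1, -0.1] th [ 0.003 -0.001 -0.002 -0.001 -0.001 -0.   ] s [0.269 0.264 0.259 0.254 0.25  0.249]
```

step_arm([
  {"xyz":[0,0,0],"spin":0,"jaw":1},
  {"xyz":[0,0,0],"spin":0,"jaw":1},
  {"xyz":[0,0,0],"spin":0,"jaw":1},
  {"xyz":[0,0,0],"spin":0,"jaw":1},
  {"xyz":[0,0,0],"spin":0,"jaw":1},
])

```text
time: 16.62
eef_pos: [0.4236, 0.0421, 0.1953]
tcp_rot: [2.325, 2.113, 0.0]
force: [-0.2, 0.4, -8.4]
width: 0.0288
finger_force: 110.3
```

step_arm([
  {"xyz":[0,0,0],"spin":0,"jaw":1},
  {"xyz":[0,0,0],"spin":0,"jaw":1},
  {"xyz":[0,0,0],"spin":0,"jaw":1},
  {"xyz":[0,0,0],"spin":0,"jaw":1},
  {"xyz":[0,0,0],"spin":0,"jaw":1},
])

```text
time: 17.03
eef_pos: [0.4236, 0.0423, 0.1953]
tcp_rot: [2.325, 2.113, 0.0]
force: [-0.4, -0.1, -8.3]
width: 0.029
finger_force: 110.3
```

```bash
python3 go2.py "0,0,0,0,0,0,0,0,0,0" .24 .8 5;  sed -i 's/^N=40/N=70/' go2.py;python3 go2.py "" .24 .8 5|tail -1;python3 go2.py "" .506 1.5 10|tail -1
```

```text
meas +0.0037 capx 0.168 area 213 top
fit {'th': -0.0742, 'om': -0.0088, 'b': 0.0055, 'sm': 1.0572, 'lag': 0.0124, 'sh': 0.9811, 'dist': [0.0038, 0.016, -0.0078, -0.0074, 0.0216, -0.0158, -0.0205, 0.0108, -0.001]} res [ 0.0004 -0.0003 -0.0001  0.0005 -0.0004 -0.0003  0.0004 -0.0001  0.    ] cost 0.59 th,om [-0.0018 -0.0036] va 2.1530697061661912e-33
t 17.08 th -0.0020 om -0.0039 slow -0.0022 | s 0.2649 r -0.0467 z 0.0888 F [ -0.2   0.6 -10.1] pivot-mat cm [2.2 2.3]
plan cm [0.3, 0.3, 0.2, 0.1, 0.0, -0.1, -0.1, -0.2, -0.2, -0.2] th [ 0.006 -0.001 -0.003 -0.003 -0.002 -0.001] s [0.274 0.266 0.256 0.248 0.241 0.239]
plan cm [0.3, 0.3, 0.2, 0.1, 0.0, -0.1, -0.1, -0.2, -0.2, -0.2] th [ 0.006 -0.002 -0.003 -0.003 -0.002 -0.001] s [0.273 0.266 0.255 0.247 0.241 0.24 ]
Still running in the background as job /tmp/bash_jobs.1000/c9452246378e (pid 1791). You'll get a notice when it ends.
```

```bash
kill -9 -- -$(cat /tmp/bash_jobs.1000/c9452246378e/pid); sed -i 's/^N=70/N=44/; s/vmax\/100)))/vmax\/100)),max_iter=60)/' go2.py; for a in "3 5" "3 10"; do timeout 60 python3 go2.py "" .506 $a|tail -1; done
```

```text
(no output)
```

Edit , replacing
```

```
with
```

```

```bash
sed -i 's/max_iter=60)/max_iter=60)/' go2.py; grep -n "lsq_linear(" go2.py; time timeout 20 python3 -c "
from h import *
print(get_state()['time'])"; time timeout 60 python3 go2.py "" .24 .8 5
```

```text
35:u=lsq_linear(J,-f0,(np.where(np.arange(N)%n==n-1,-.01,-vmax/100),np.where(np.arange(N)%n==n-1,.01,vmax/100)),max_iter=60).x;f=J@u+f0
17.0833
real	0m1.647s
user	0m1.055s
sys	0m0.245s

real	1m0.014s
user	0m59.656s
sys	0m0.129s
```

```bash
sed -i 's/x_scale=sd)/x_scale=sd,max_nfev=12)/' mhe.py
python3 - <<'E'
s=open("go2.py").read()
s=s.replace("q,x,va=est()\n",'''if rows:
    q,x,va=est();json.dump([{k:float(q[k]) for k in("sm","sh","lag","b")},x.tolist(),float(va)],open("est.json","w"))
else: q,x,va=json.load(open("est.json"));x=np.array(x)
''')
open("go2.py","w").write(s)
import json
json.dump([dict(sm=1.057,sh=.981,lag=.0124,b=.0055),[-.0018,-.0036],0.],open("est.json","w"))
E
cat glob.json; python3 -c "
import json;h=json.load(open('hist.json'));print(len(h));[print(a) for a in h[-3:]]"
for a in "3 5" "3 10"; do time timeout 60 python3 go2.py "" .506 $a|tail -1; done
```

```text
{"b": 0.005543365732248699, "sm": 1.0709098708580542, "sh": 0.98184099553106}18
[[0.1, 0.1, 0.1, 0.0, 0.0, 0.0, 0.0, 0.0, 0.0, 0.0], -0.005346749602327549, {'th': -0.013664480767520863, 'om': -0.023310126732443075, 'va': -0.03600004761058956}]
[[0.7, 0.7, 0.6, 0.4, 0.2], 0.015049443078848165, {'th': -0.010571201257096683, 'om': -0.022431034882265378, 'va': 1.482496566928536e-21}]
[[0.0, 0.0, 0.0, 0.0, 0.0, 0.0, 0.0, 0.0, 0.0, 0.0], 0.0037467778862451014, {'th': 0.009400265841690476, 'om': -0.03330369336416403, 'va': 0.024047852627874285}]
plan cm [-1.6, -1.3, -0.6, -0.0, 0.5, 1.2, 1.5, 1.6, 1.5, 1.0] th [-0.03  -0.001  0.011  0.019  0.013  0.006] s [0.234 0.301 0.38  0.443 0.5   0.512]
plan cm [-1.7, -1.3, -0.6, 0.0, 0.5, 0.9, 1.1, 1.3, 1.3, 1.0] th [-0.031 -0.006  0.023  0.018  0.012  0.006] s [0.233 0.29  0.376 0.438 0.498 0.512]
real	0m1.563s
user	0m1.671s
sys	0m0.158s

real	0m1.368s
user	0m1.670s
sys	0m0.112s
```

step_arm([
  {"xyz":[-1.6,0,0],"spin":0,"jaw":1},
  {"xyz":[-1.3,0,0],"spin":0,"jaw":1},
  {"xyz":[-0.6,0,0],"spin":0,"jaw":1},
  {"xyz":[0,0,0],"spin":0,"jaw":1},
  {"xyz":[0.5,0,0],"spin":0,"jaw":1},
])

```text
time: 17.5
eef_pos: [0.4207, 0.0121, 0.1953]
tcp_rot: [2.326, 2.111, -0.0]
force: [0.0, -0.3, -9.1]
width: 0.029
finger_force: 110.3
```

```bash
timeout 100 python3 go2.py "-1.6,-1.3,-.6,0,.5" .506 3 5
```

```text
meas -0.0225 capx 0.168 area 216 top
fit {'th': 0.0288, 'om': -0.1122, 'b': 0.0054, 'sm': 1.0704, 'lag': 0.0249, 'sh': 0.982, 'dist': [-0.0025, -0.0075, -0.0082, 0.0139, -0.0199, -0.0177, 0.0107, 0.0204, 0.0372]} res [-0.0006 -0.0002  0.0005 -0.0005 -0.0002  0.0003  0.0001  0.0008 -0.0008] cost 0.73 th,om [-0.0286  0.1174] va 0.05779331320312623
t 17.55 th -0.0334 om -0.1774 slow -0.0429 | s 0.2364 r -0.0463 z 0.0889 F [-0.9  2.2 -8.9] pivot-mat cm [ 1.9 -0.6]
plan cm [0.8, 1.2, 1.4, 1.4, 1.0, 1.8, 1.9, 1.8, 1.5, 1.0] th [-0.002  0.012  0.019  0.015  0.007  0.003] s [0.295 0.374 0.439 0.48  0.507 0.51 ]
```

step_arm([
  {"xyz":[0.9,0,0],"spin":0,"jaw":1},
  {"xyz":[1.2,0,0],"spin":0,"jaw":1},
  {"xyz":[1.4,0,0],"spin":0,"jaw":1},
  {"xyz":[1.4,0,0],"spin":0,"jaw":1},
  {"xyz":[1.0,0,0],"spin":0,"jaw":1},
])

```text
time: 17.97
eef_pos: [0.4264, 0.0737, 0.1954]
tcp_rot: [-2.322, -2.115, -0.001]
force: [0.6, 0.9, -8.1]
width: 0.029
finger_force: 110.3
```

```bash
timeout 100 python3 go2.py ".9,1.2,1.4,1.4,1" .506 3 5
```

```text
meas -0.0064 capx 0.168 area 217 top
fit {'th': 0.0226, 'om': 0.0128, 'b': 0.0058, 'sm': 1.071, 'lag': 0.0246, 'sh': 0.9814, 'dist': [-0.0012, -0.0006, 0.0094, -0.0078, -0.0058, 0.0183, 0.0271, 0.006, -0.0972]} res [ 0.      0.0009 -0.0004 -0.0001  0.0004  0.0002  0.0006 -0.003   0.0007] cost 3.24 th,om [-0.0116 -0.1259] va 0.12162896532539155
t 18.02 th -0.0327 om -0.4839 slow -0.0586 | s 0.2979 r -0.0471 z 0.0889 F [-0.6  4.4 -8.7] pivot-mat cm [2.5 5.5]
plan cm [2.4, 2.7, 2.5, 2.0, 1.0, 1.6, 1.5, 1.3, 1.2, 1.0] th [ 0.02   0.024  0.012  0.004  0.001 -0.   ] s [0.404 0.471 0.502 0.512 0.511 0.507]
```

step_arm([
  {"xyz":[2.5,-0.1,0],"spin":0,"jaw":1},
  {"xyz":[2.8,-0.1,0],"spin":0,"jaw":1},
  {"xyz":[2.5,-0.2,0],"spin":0,"jaw":1},
  {"xyz":[2.0,-0.2,0],"spin":0,"jaw":1},
  {"xyz":[1.0,-0.2,0],"spin":0,"jaw":1},
])

```text
time: 18.43
eef_pos: [0.4283, 0.1829, 0.1954]
tcp_rot: [-2.321, -2.116, -0.002]
force: [-0.6, 1.2, -8.5]
width: 0.0289
finger_force: 110.3
```

```bash
timeout 100 python3 go2.py "2.5,2.8,2.5,2,1" .506 3 5
```

```text
meas +0.0231 capx 0.168 area 215 top
fit {'th': -0.0004, 'om': -0.0011, 'b': 0.006, 'sm': 1.073, 'lag': 0.024, 'sh': 0.975, 'dist': [0.0002, 0.0059, -0.0011, 0.0031, 0.0247, 0.0321, 0.01, -0.102, -0.0424]} res [ 0.0012 -0.0003  0.      0.0006  0.0002  0.0007 -0.0028 -0.0003  0.0001] cost 3.38 th,om [ 0.0171 -0.2488] va 0.12380892399307716
t 18.48 th -0.0075 om -0.5100 slow -0.0348 | s 0.4060 r -0.0571 z 0.0888 F [-1.2  4.2 -9.9] pivot-mat cm [ 2.6 16.4]
plan cm [1.6, 1.8, 1.6, 1.3, 1.0, 1.0, 0.8, 0.6, 0.5, 0.4] th [ 0.027  0.013  0.004 -0.    -0.001 -0.001] s [0.479 0.511 0.519 0.517 0.509 0.506]
```

step_arm([
  {"xyz":[1.7,0,0],"spin":0,"jaw":1},
  {"xyz":[1.9,0,0],"spin":0,"jaw":1},
  {"xyz":[1.7,0,0],"spin":0,"jaw":1},
  {"xyz":[1.3,0,0],"spin":0,"jaw":1},
  {"xyz":[0.8,0,0],"spin":0,"jaw":1},
])

```text
time: 18.9
eef_pos: [0.4355, 0.2546, 0.1952]
tcp_rot: [-2.323, -2.114, -0.0]
force: [-0.5, 0.3, -9.2]
width: 0.0287
finger_force: 110.3
```

```bash
timeout 100 python3 go2.py "1.7,1.9,1.7,1.3,.8" .506 3 5
```

```text
meas +0.0328 capx 0.168 area 217 top
fit {'th': -0.0026, 'om': -0.0051, 'b': 0.0062, 'sm': 1.0743, 'lag': 0.0241, 'sh': 0.9694, 'dist': [0.0006, -0.0022, 0.0074, 0.0294, 0.0367, 0.0161, -0.0898, -0.0277, 0.02]} res [-0.0002  0.0002  0.0007  0.0003  0.0008 -0.0025 -0.      0.0008 -0.0003] cost 2.82 th,om [ 0.0262 -0.0946] va 0.0979342751299226
t 18.95 th +0.0108 om -0.3374 slow -0.0073 | s 0.4781 r -0.0570 z 0.0887 F [-1.6  3.1 -9.3] pivot-mat cm [ 3.4 23.6]
plan cm [0.4, 0.5, 0.5, 0.4, 0.4, 0.3, 0.2, 0.2, 0.1, 0.1] th [ 0.009  0.004  0.001 -0.    -0.    -0.   ] s [0.499 0.508 0.51  0.509 0.507 0.506]
```

step_arm([
  {"xyz":[0.5,0,0.6],"spin":0,"jaw":1},
  {"xyz":[0.6,0,0.6],"spin":0,"jaw":1},
  {"xyz":[0.5,0,0.6],"spin":0,"jaw":1},
  {"xyz":[0.4,0,0.6],"spin":0,"jaw":1},
  {"xyz":[0.4,0,0.6],"spin":0,"jaw":1},
])

```text
time: 19.37
eef_pos: [0.438, 0.2771, 0.1644]
tcp_rot: [-2.325, -2.113, 0.001]
force: [-0.7, -0.3, -9.3]
width: 0.0287
finger_force: 110.3
```

```bash
timeout 100 python3 go2.py ".5,.6,.5,.4,.4" .506 3 5
```

```text
meas +0.0242 capx 0.168 area 192 top
fit {'th': 0.0058, 'om': 0.0118, 'b': 0.0061, 'sm': 1.0767, 'lag': 0.0208, 'sh': 0.9618, 'dist': [0.0002, 0.0051, 0.0273, 0.0252, 0.0154, -0.0741, -0.0333, 0.0042, 0.0174]} res [ 0.0002  0.0007  0.0001  0.0007 -0.002  -0.0002  0.0003  0.0003 -0.0004] cost 1.94 th,om [0.0177 0.0309] va 0.04800403801649934
t 19.42 th +0.0126 om -0.1254 slow +0.0059 | s 0.5004 r -0.0573 z 0.0570 F [ -1.9   0.2 -11.7] pivot-mat cm [ 3.6 25.8]
plan cm [-0.3, -0.3, -0.2, -0.2, -0.1, -0.0, 0.0, 0.0, 0.1, 0.1] th [-0.006 -0.     0.002  0.001  0.001  0.   ] s [0.489 0.491 0.497 0.501 0.505 0.506]
```

step_arm([
  {"xyz":[0,0,1.2],"spin":0,"jaw":1},
  {"xyz":[0,0,1.4],"spin":0,"jaw":1},
  {"xyz":[0.1,0,1.2],"spin":0,"jaw":1},
  {"xyz":[0.2,0,0.8],"spin":0,"jaw":1},
  {"xyz":[0.2,0,0.5],"spin":0,"jaw":1},
])

```text
time: 19.83
eef_pos: [0.4382, 0.2818, 0.113]
tcp_rot: [-2.325, -2.113, 0.002]
force: [0.3, -0.2, -9.4]
width: 0.0287
finger_force: 110.3
```

```bash
timeout 100 python3 go2.py "0,0,.1,.2,.2" .506 3 5; python3 -c "
from h import *
T=optics.grab_frame('top');S=optics.grab_frame('scene')
a=cv2.resize(T[100:240,120:240],None,fx=3.2,fy=3.2,interpolation=2);b=cv2.resize(S[180:330,215:350],None,fx=3,fy=3,interpolation=2)
o=np.zeros((450,800,3),np.uint8);o[:a.shape[0],:a.shape[1]]=a;o[:450,390:795]=b
cv2.imwrite('pics/dock.png',o[:,:,::-1])"
```

```text
meas +0.0354 capx 0.169 area 178 top
fit {'th': -0.0135, 'om': -0.0209, 'b': 0.0055, 'sm': 1.0835, 'lag': 0.0217, 'sh': 0.9507, 'dist': [0.0044, 0.0179, 0.0087, 0.0093, -0.077, -0.041, -0.0074, 0.0262, 0.0639]} res [ 0.0005 -0.0002  0.0006 -0.0021 -0.0003  0.0001  0.0004  0.0016 -0.0006] cost 2.89 th,om [0.0292 0.0707] va 0.023994381512149554
t 19.88 th +0.0294 om -0.0084 slow +0.0290 | s 0.5051 r -0.0573 z 0.0062 F [ -0.5  -0.6 -11. ] pivot-mat cm [ 3.6 26.3]
plan cm [-1.7, -1.7, -1.3, -1.0, -0.7, -0.3, -0.1, 0.1, 0.2, 0.3] th [-0.033 -0.003  0.006  0.006  0.004  0.002] s [0.44  0.442 0.464 0.484 0.503 0.508]
```

View pics/dock.png

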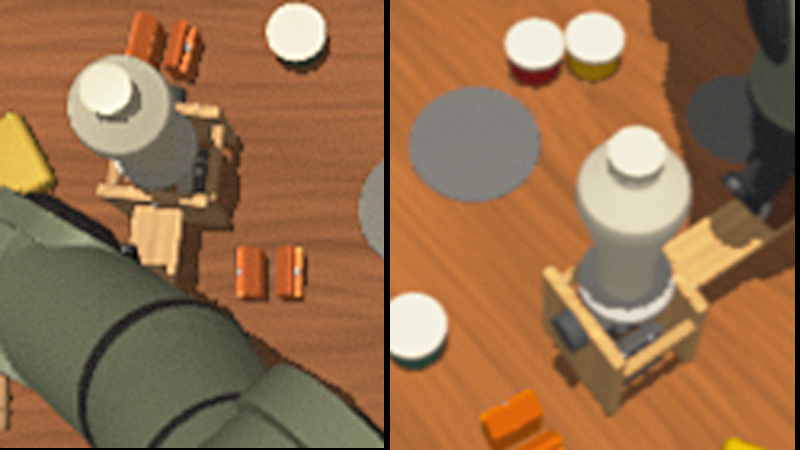

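step_arm([
  {"xyz":[0,0,0.2],"spin":0,"jaw":1},
  {"xyz":[0,0,0.2],"spin":0,"jaw":1},
  {"xyz":[0,0,0.2],"spin":0,"jaw":1},
  {"xyz":[0,0,0.1],"spin":0,"jaw":1},
  {"xyz":[0,0,0],"spin":0,"jaw":1},
])

```text
time: 20.4
eef_pos: [0.4384, 0.2819, 0.1072]
tcp_rot: [-2.325, -2.113, 0.0]
force: [-0.2, -0.1, -9.0]
width: 0.029
finger_force: 110.4
```

```bash
python3 -c "
from ctl import *
t=json.load(open('kf.json'))
for cam in('top','scene'):
    Y,b,s,p,im=cap(cam);print(cam,Y,-(Y[1]-t['y0'][cam])/L-.0055,b)
print(s['eef_pos'],s['force'],s['moment'],s['time'])"
```

```text
top [ 0.168  -0.0225  0.358 ] 0.08140033470825948 (array([157.8292, 128.4344]), np.float64(185.29999999999998))
scene [ 0.1716 -0.0227  0.358 ] 0.0888800773020807 (array([292.7662, 226.9722]), np.float64(206.6))
[0.4385 0.2819 0.1073] [-0.1288 -1.246  -8.8561] [-0.1133  0.2878 -0.0792] 20.45
```

step_arm([
  {"xyz":[0.2,0,0],"spin":0,"jaw":1},
  {"xyz":[0.2,0,0],"spin":0,"jaw":1},
  {"xyz":[0.1,0,0],"spin":0,"jaw":1},
  {"xyz":[0,0,0],"spin":0,"jaw":1},
])

```text
time: 20.83
eef_pos: [0.439, 0.2875, 0.1074]
tcp_rot: [-2.324, -2.114, -0.001]
force: [-0.4, 0.3, -9.5]
width: 0.0286
finger_force: 110.3
```

```bash
cat > lean.py <<'E'
from ctl import *
t=json.load(open('kf.json'))
for cam in('top','scene'):
    Y,b,s,p,im=cap(cam);print(cam,Y,-(Y[1]-t['y0'][cam])/L-.0055)
print(s['eef_pos'],s['force'],s['moment'],s['time'])
E
python3 lean.py
```

```text
top [0.1679 0.0007 0.358 ] -0.012040356961742216
scene [0.1714 0.0034 0.358 ] -0.01610019054003474
[0.439  0.2874 0.1074] [-0.0698  0.5975 -8.4479] [ 0.0341  0.1829 -0.0093] 20.8833
```

step_arm([
  {"xyz":[0,0,0.1],"spin":0,"jaw":1},
  {"xyz":[0,0,0.1],"spin":0,"jaw":1},
  {"xyz":[0,0,0],"spin":0,"jaw":1},
  {"xyz":[0,0,0],"spin":0,"jaw":1},
])

```text
time: 21.27
eef_pos: [0.4391, 0.2872, 0.1066]
tcp_rot: [2.324, 2.113, 0.001]
force: [-7.3, -5.4, 21.4]
width: 0.0292
finger_force: 114.2
```

```bash
python3 lean.py
```

```text
top [0.1679 0.0075 0.358 ] -0.03969001639707179
scene [0.1713 0.0113 0.358 ] -0.04812435343136195
[0.439  0.2872 0.1066] [-7.7587 -6.1309 21.902 ] [-1.1177  1.8596  0.0015] 21.3167
```

step_arm([
  {"xyz":[0,0,-0.1],"spin":0,"jaw":1},
  {"xyz":[0,0,0],"spin":0,"jaw":0.5},
  {"xyz":[0,0,0],"spin":0,"jaw":0},
  {"xyz":[0,0,0],"spin":0,"jaw":-0.5},
  {"xyz":[0,0,0],"spin":0,"jaw":-1},
])

```text
time: 21.78
eef_pos: [0.4392, 0.2871, 0.1064]
tcp_rot: [2.325, 2.113, 0.001]
force: [-0.5, 0.2, 1.2]
width: 0.0639
finger_force: 0.0
```

step_arm([
  {"xyz":[0,0,0],"spin":0,"jaw":-1},
  {"xyz":[0,0,0],"spin":0,"jaw":-1},
  {"xyz":[0,0,0],"spin":0,"jaw":-1},
])

```text
time: 22.03
eef_pos: [0.439, 0.2869, 0.1063]
tcp_rot: [-2.325, -2.113, -0.0]
force: [0.4, -0.1, -0.1]
width: 0.0859
finger_force: 0.0
```

```bash
python3 lean.py; python3 -c "
from h import *
print(get_state()['width'])"
```

```text
top [0.1682 0.0108 0.358 ] -0.05286356693393724
scene [0.1713 0.0128 0.358 ] -0.05414937402747141
[0.439  0.287  0.1063] [ 0.0452 -0.8152  0.1339] [ 0.005  -0.0208 -0.0281] 22.0833
0.0850804958088319
```

step_arm([
  {"xyz":[0,0,-2],"spin":0,"jaw":-1},
  {"xyz":[0,0,-2],"spin":0,"jaw":-1},
  {"xyz":[0,0,-2],"spin":0,"jaw":-1},
  {"xyz":[0,0,-3],"spin":0,"jaw":-1},
  {"xyz":[0,0,-3],"spin":0,"jaw":-1},
])

```text
time: 22.55
eef_pos: [0.4385, 0.2867, 0.2272]
tcp_rot: [-2.324, -2.113, 0.002]
force: [0.4, -0.6, 1.1]
width: 0.0855
finger_force: 0.0
```

step_arm([
  {"xyz":[0,0,0],"spin":0,"jaw":-1},
  {"xyz":[0,0,0],"spin":0,"jaw":-1},
  {"xyz":[0,0,0],"spin":0,"jaw":-1},
  {"xyz":[0,0,0],"spin":0,"jaw":-1},
  {"xyz":[0,0,0],"spin":0,"jaw":-1},
])

```text
time: 22.97
eef_pos: [0.4386, 0.2867, 0.2254]
tcp_rot: [-2.324, -2.113, 0.002]
force: [0.2, -0.8, -0.2]
width: 0.0855
finger_force: 0.0
```

```bash
python3 -c "
from ctl import *
import ctl
T=optics.grab_frame('top');S=optics.grab_frame('scene')
M=T2(.439,.287,-.103)
for n,im in(('top',T),('scene',S)):
    p=proj(n,ap(M,[.17,0,.358]))[0];x0,y0=(p-[26,22]).astype(int);v=np.clip((im[y0:y0+44,x0:x0+52].min(2).astype(float)-188)/20,0,1);yy,xx=np.mgrid[:44,:52]
    k,l,st,c=cv2.connectedComponentsWithStats((v>0).astype(np.uint8));i=1+np.argmax(st[1:,4]);v=v*(l==i)
    q=np.array([(v*xx).sum(),(v*yy).sum()])/v.sum()+[x0,y0];X=onz(n,q,.358);print(n,(X-M[:3,3])@M[:3,:3])
s=get_state();print(s['time'],s['eef_pos'],s['force'])
cv2.imwrite('pics/end.png',np.vstack([np.hstack([T,S])])[:, :, ::-1][:, :] if 0 else cv2.resize(np.hstack([T,S]),(800,300))[:,:,::-1])"
```

```text
top [0.1683 0.0122 0.358 ]
scene [0.1713 0.0141 0.358 ]
23.0667 [0.4387 0.2869 0.2256] [ 0.3777 -0.6266 -0.0371]
```

View pics/end.png

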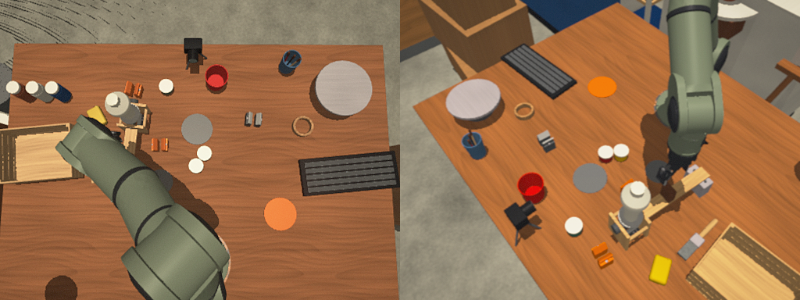

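```bash
python3 -c "
from bench import arm
print(arm.close_job())"
```

```text
the job is handed in; nothing more can be done
None
```

The job is handed in, with no verdict reported: I held the vase above the mat for about 5 s, stood the stand on the goal dock, let go and moved the arm clear. The vase came to rest leaning about 0.06 rad, and no bystander looked moved in the last pictures.

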